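Change over the boards in a clamshell programming fixture

ROBOT

A 6-joint arm with a two-finger parallel gripper is mounted at the origin on a cart in front of the work surface, level with it; the furniture and walls round the work are solid. World frame = base frame: x ahead of the robot, y to its left, z up, the work surface at z = 0. Lengths are in m, angles in degrees, forces in N, time in s.
With the tool pointing down it reaches from about 0.3 to 0.75 m from the base axis. Payload 8.5 kg.
Tool frame: the origin (TCP) lies midway between the tips of the shut fingers; the grasp point (between the pads) lies 19 mm behind it (env.hold_point_z is the distance from the TCP to the grasp point, in m); z points along the fingers, y is the line along which they close (so a half turn about z gives the same grasp; the last joint's range is limited). The gripper opens to 85 mm and grips with 20 to 120 N. Pads are 22 mm wide; open, the fingers measure 114 mm over their backs; the gripper's body (76 mm by 85 mm) begins 54 mm behind the grasp point. The pads swing forward as they close: fully open they stand 13 mm farther back than shut.
Start: joints at [64.842, 21.807, 74.336, -0, 83.858, -12.336], TCP at [0.122, 0.536, 0.203] pointing down, gripper open.
Joint ranges: [-178.18, 178.18], [-50.72, 133.34], [12.68, 142.11], [-81.47, 261.47], [9.98, 163.14], [-165.26, 165.26]. Speed limits (degrees/s): [136.94, 136.94, 180, 180, 180, 180].

INTERFACE

Orientations are given as a 3x3 rotation matrix whose columns are the frame's x, y, z axes.
In Python, from rig import observe, get_image, camera_info, env gives the robot as it stands.
- The arm moves only by the tool drive_tool, never from a script. Its arguments are lists of equal length, an entry for each row: "offset": the shift along the tool's x, y, z in units of 40 mm (1.0 is 40 mm), a list of three; "turn": the turn, a rotation vector about the tool's x, y, z in units of 6 degrees (1.0 is 6 degrees), a list of three; "hand": the opening, from 0 (shut) to 1 (fully open). A call has exactly 10 rows; each row shifts and turns the commanded pose from where the row before left it, along the tool's axes as they then stand; what a row does not reach is not made up. A row lasts 1/8 s, in which the tool goes at most 62.5 mm and 10.7 degrees, less where a joint would pass 70% of its speed; a pose out of reach is approached as far as the arm can. A call is refused whole if a number of a shift passes 1 or a number of a turn 1, either way. A call with a gripper value outside its range is refused whole. The fingers move at their own pace and stop on an object; "newtons" is the grip in N (left out, the last holds). Time passes only in rows, so rows that do not move let the fingers close, or fill a call up. It gives the time, the measured TCP pose, the force, the opening and the grip force at its end, in the units of the state.
- observe(): the state, without advancing time (a new reading comes with each control period).
- get_image(name): name is "scene" or "side" or "wrist"; returns the picture (480x640x3 uint8, blue, green, red); there is no depth.
- camera_info(name): a dict with "fx", "fy", "cx", "cy" (pixels), "world_to_cam" (4x4, takes a point from world to camera coordinates). Camera axes: x right, y down, z forward; pixel columns grow to the right and rows downward; lengths in m; the calibration is good to about 2 mm. A picture is of the moment at which its call begins: read the wrist's pose just before it. camera_info takes no time and is no camera call; for the wrist camera it gives the pose at the moment of the call.
- env.close_job(): hands the job in; it is judged then, once.
The state is a dict: "time_s": time; "q": joint angles; "qvel": joint speeds; "joint_efforts": joint torques, N m; "position": TCP position; "tool_rot": TCP orientation; "ft_force": force on the tool from outside, world axes, zero at the start; "wrist_torque": the same for the moment, N m; "grip_width": finger opening in m; "gripper_force": force on a finger pad.
Only numpy, scipy, OpenCV 4.12 (cv2) and the standard library are available. Lean on these libraries where they do the work, as an engineer would, in place of code of your own. Each camera call takes 0.05 s, during which the arm holds its last target. There are 200 camera calls.

TASK

Change over the programming fixture: with its lid still shut, pull the probe rod fully out so that the pins drop, then swing the lid right up, move every finished board from the nests to the white tray, and seat every fresh board lying on the bench flat in a nest of its own, button up. Shut the lid fully, and only then push the probe rod to its middle click, which raises the programming pins; the rod stays out as long as the lid is up. Leave the tools round about where they are.

Things in the scene. Friction and masses are not known exactly. Their poses are not given: they have to be found in the camera images.
- fixture: clamshell programming fixture, fast on the bench: grey base 120 mm deep (x), 206 mm wide (y); its top, the nest plate, is 40 mm above the bench; aluminium lid 20 mm high of the same outline with a clear window, hinged along the far edge. Origin at the middle of the base's underside; x points from the front to the hinge, y to the left, z up
- lid (a joint): the lid's hinge, rad: 0 shut, 1.85 fully open; stiff, so the lid stays at any angle (3 to 4 N at the handle move it). Six rubber pressers inside it end 5 mm above the nest plate, so a badly seated board keeps it from shutting
- lid_handle (a point): middle of the lid's black bar handle: round bar 10 mm across, 68 mm between its posts, parallel to the hinge, 40 mm ahead of the lid's front wall (35 mm free gap). Shut: 50 mm above the bench, 160 mm in front of the hinge axis, 10 mm above it. The bar can turn between the fingers as the lid swings
- lid_hinge (a point): middle of the hinge axis, 40 mm above the bench, parallel to the fixture's y
- probe_rod (a joint): push-pull rod of the probe lift, m: 0 fully out (pins down, knob farthest from the base), 0.015 middle click, 0.030 fully in (all pins up), where it starts. A sprung detent draws it to the nearest of these three clicks; about 6 N moves it from one to the next
- rod_knob (a point): middle of the rod's round black knob, 24 mm across, 20 mm long, its axis along the fixture's x, 28 mm above the bench, at the right end of the front (fixture y -84 mm); 66 mm in front of the base when fully out, 36 mm when fully in. Out is towards the fixture's -x. The lid handle ends 45 mm to its left
- nest_1 (a point): middle of the left nest, a grey field on the black nest plate, 40 mm above the bench (fixture x -4 mm): pocket 55 mm (along the fixture's x) by 41 mm between eight tapered steel pins 7 mm high; takes a board either way round, its underside flat on the plate. Finger room between the pins: 38 mm on the long sides, 27 mm on the short. 60 mm from nest to nest; axes as the fixture's
- nest_2 (a point): middle of the middle nest, a grey field on the black nest plate, 40 mm above the bench (fixture x -4 mm): pocket 55 mm (along the fixture's x) by 41 mm between eight tapered steel pins 7 mm high; takes a board either way round, its underside flat on the plate. Finger room between the pins: 38 mm on the long sides, 27 mm on the short. 60 mm from nest to nest; axes as the fixture's
- nest_3 (a point): middle of the right nest, a grey field on the black nest plate, 40 mm above the bench (fixture x -4 mm): pocket 55 mm (along the fixture's x) by 41 mm between eight tapered steel pins 7 mm high; takes a board either way round, its underside flat on the plate. Finger room between the pins: 38 mm on the long sides, 27 mm on the short. 60 mm from nest to nest; axes as the fixture's
- done_1_centre (a point): finished board, in a nest at the start (one or two of three are present): blue board 50 x 36 x 2.6 mm with one round black button, 12 mm across, to lift it by, standing 7.4 mm above the board (top 10 mm above its underside). Site: middle of the board, 5 mm above its underside; y along the 50 mm side, x along the 36 mm side, z up out of the button side. Button's axis at x +2, y +4 mm
- done_2_centre (a point): finished board, in a nest at the start (one or two of three are present): blue board 50 x 36 x 2.6 mm with one round black button, 12 mm across, to lift it by, standing 7.4 mm above the board (top 10 mm above its underside). Site: middle of the board, 5 mm above its underside; y along the 50 mm side, x along the 36 mm side, z up out of the button side. Button's axis at x +2, y +4 mm
- done_3_centre (a point): finished board, in a nest at the start (one or two of three are present): blue board 50 x 36 x 2.6 mm with one round black button, 12 mm across, to lift it by, standing 7.4 mm above the board (top 10 mm above its underside). Site: middle of the board, 5 mm above its underside; y along the 50 mm side, x along the 36 mm side, z up out of the button side. Button's axis at x +2, y +4 mm
- fresh_1_centre (a point): fresh board, on the bench at the start (two or three of four are present): blue board 50 x 36 x 2.6 mm with one round black button, 12 mm across, to lift it by, standing 7.4 mm above the board (top 10 mm above its underside). Site: middle of the board, 5 mm above its underside; y along the 50 mm side, x along the 36 mm side, z up out of the button side. Button's axis at x +2, y +4 mm
- fresh_2_centre (a point): fresh board, on the bench at the start (two or three of four are present): blue board 50 x 36 x 2.6 mm with one round black button, 12 mm across, to lift it by, standing 7.4 mm above the board (top 10 mm above its underside). Site: middle of the board, 5 mm above its underside; y along the 50 mm side, x along the 36 mm side, z up out of the button side. Button's axis at x +2, y +4 mm
- fresh_3_centre (a point): fresh board, on the bench at the start (two or three of four are present): blue board 50 x 36 x 2.6 mm with one round black button, 12 mm across, to lift it by, standing 7.4 mm above the board (top 10 mm above its underside). Site: middle of the board, 5 mm above its underside; y along the 50 mm side, x along the 36 mm side, z up out of the button side. Button's axis at x +2, y +4 mm
- fresh_4_centre (a point): fresh board, on the bench at the start (two or three of four are present): blue board 50 x 36 x 2.6 mm with one round black button, 12 mm across, to lift it by, standing 7.4 mm above the board (top 10 mm above its underside). Site: middle of the board, 5 mm above its underside; y along the 50 mm side, x along the 36 mm side, z up out of the button side. Button's axis at x +2, y +4 mm
- tray_floor (a point): white tray 100 x 150 mm, fixed on the bench right of the fixture, rim 13 mm high and 2 mm thick: middle of its floor, 2 mm above the bench; y along its 150 mm side, x along its 100 mm side
- long_nose: yellow long nose pliers behind and left of the fixture, 150 x 80 x 11 mm; leave alone
- loupe: black eye loupe at the bench's front, 35 mm across, 34 mm high; leave alone
- tweezers: tweezers behind the tray, 113 x 30 x 9 mm; leave alone
There are look-alikes about, which are no part of the job. What is shaped like the part that bears fresh_3_centre but purple is not meant.

How it is judged:
By the outcome, as a careful person would: the job done as asked, in the order asked, and still so for the second after the job is handed in, with the robot touching nothing.
Of done_1, done_2, done_3 only 1 to 2 are there at a start; the rules pass over those that are not, and their reading is None.
Of fresh_1, fresh_2, fresh_3, fresh_4 only 2 to 3 are there at a start; the rules pass over those that are not, and their reading is None.
At some moment in a run one of fresh_1, fresh_2, fresh_3, fresh_4 may be knocked a few centimetres aside while the robot is not near it.
It also fails if it takes over 210 s, if anything falls off the work surface, if the arm or the gripper's body presses on something with over 40 N, if the wrist force passes 120 N, or if a joint passes its speed limit or range.

## Working session

There is one attempt and no reset: what is moved stays moved. The work goes in short steps, Python scripts to look and compute and a tool call to move; the robot and the scene stay as the last step left them, time stands still between calls to the robot, and variables do not carry over. Pictures are saved under pics/ and viewed, at most 14 in all, crops included, and the job is handed in when it is done.

Besides the shell and the picture viewer there is one more tool, called after ">>>" as name(argument=value, ...) on one line, values as JSON. drive_tool: Moves the arm, as the interface text tells. Its arguments: {"type":"object","properties":{"offset":{"type":"array"},"turn":{"type":"array"},"hand":{"type":"array"},"newtons":{"type":"number"}},"required":["offset","turn","hand"]}

```bash
ls; mkdir -p pics; python3 - <<'E'
from rig import *
import cv2,numpy as np
s=observe();print(s['position'],s['tool_rot'],s['time_s'],s['grip_width'])
for n in('scene','side'):
    im=get_image(n);cv2.imwrite(f'pics/{n}0.png',im)
    c=camera_info(n);print(n,c['fx'],c['fy'],c['cx'],c['cy'],np.round(c['world_to_cam'],3).tolist())
E
```

```text
pics
[0.12191767 0.53598485 0.20260111] [[-9.75071037e-01  2.21892158e-01 -5.86015429e-04]
 [ 2.21892754e-01  9.75070199e-01 -1.30905039e-03]
 [ 2.80938166e-04 -1.40644969e-03 -9.99998971e-01]] 0.0 0.08525805385645305
scene 595.1110699915508 595.1110699915508 310.7784042280673 246.08259177556585 [[-0.969, -0.246, 0.013, 0.56], [-0.199, 0.749, -0.632, 0.084], [0.146, -0.615, -0.775, 1.312], [0.0, 0.0, 0.0, 1.0]]
side 506.193120472058 506.193120472058 312.51469134204183 243.6026061375205 [[0.981, -0.194, 0.014, -0.521], [-0.077, -0.45, -0.89, 0.162], [0.179, 0.872, -0.456, 1.051], [0.0, 0.0, 0.0, 1.0]]
```

View pics/scene0.png

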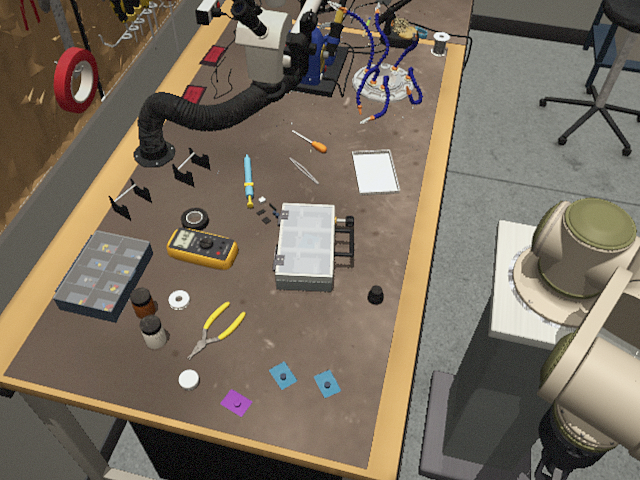

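View pics/side0.png

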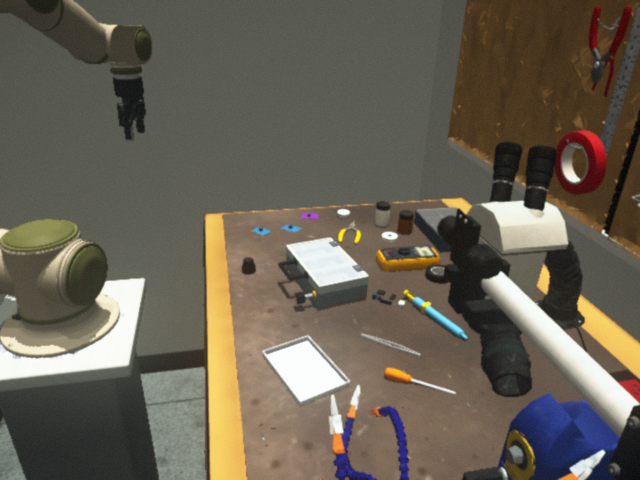

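The scene view shows the fixture at about (305,245), with handle and knob at its right (345,220), and the tray at (376,172). The blue boards are at (283,376) and (327,383). The purple look-alike at (237,403) isn't meant because of its colour. Next I'll measure and check enlarged crops.

```bash
cat > h.py <<'E'
from rig import *
import cv2,numpy as np
def ray(cam,uv):
    c=camera_info(cam) if isinstance(cam,str) else cam
    T=np.array(c['world_to_cam']);R,t=T[:3,:3],T[:3,3]
    d=R.T@np.array([(uv[0]-c['cx'])/c['fx'],(uv[1]-c['cy'])/c['fy'],1.])
    return -R.T@t,d/np.linalg.norm(d)
def onz(cam,uv,z):
    o,d=ray(cam,uv);return o+d*(z-o[2])/d[2]
def proj(cam,p):
    c=camera_info(cam) if isinstance(cam,str) else cam
    T=np.array(c['world_to_cam']);q=T[:3,:3]@np.asarray(p)+T[:3,3]
    return np.array([c['fx']*q[0]/q[2]+c['cx'],c['fy']*q[1]/q[2]+c['cy']])
def tri(c1,u1,c2,u2):
    o1,d1=ray(c1,u1);o2,d2=ray(c2,u2)
    A=np.stack([d1,-d2],1);k=np.linalg.lstsq(A,o2-o1,rcond=None)[0]
    a,b=o1+k[0]*d1,o2+k[1]*d2;return (a+b)/2,np.linalg.norm(a-b)
def yaw(R): # for tool down: angle of tool y in world deg
    return np.degrees(np.arctan2(R[1,1],R[0,1]))
def blobs(im,lo,hi,amin=30):
    h=cv2.cvtColor(im,cv2.COLOR_BGR2HSV);m=cv2.inRange(h,lo,hi)
    m=cv2.morphologyEx(m,cv2.MORPH_CLOSE,np.ones((9,9)))
    cs=cv2.findContours(m,cv2.RETR_EXTERNAL,cv2.CHAIN_APPROX_NONE)[0]
    return [c for c in cs if cv2.contourArea(c)>amin]
def toward(dpos,R=None):
    "world shift -> tool units"
    R=observe()['tool_rot'] if R is None else R
    return np.round(np.array(R).T@np.array(dpos)/0.04,2)
E
python3 - <<'E'
from h import *
im=cv2.imread('pics/scene0.png');si=cv2.imread('pics/side0.png')
a=cv2.resize(im[195:300,265:365],None,fx=5,fy=5,interpolation=cv2.INTER_CUBIC)[:525]
b=cv2.resize(si[230:315,275:375],None,fx=5,fy=5,interpolation=cv2.INTER_CUBIC)
cv2.imwrite('pics/cropA.png',a);cv2.imwrite('pics/cropB.png',b)
for c in blobs(im,(85,80,60),(125,255,255),100):
    r=cv2.minAreaRect(c);P=np.array([onz('scene',p,.0026) for p in cv2.boxPoints(r)])
    print(np.round(r[0],1),cv2.contourArea(c),np.round(P.mean(0),3),np.round(P[1]-P[0],3),np.round(P[2]-P[1],3))
h=cv2.cvtColor(im,cv2.COLOR_BGR2HSV);m=cv2.inRange(h,(0,0,150),(180,50,255))[140:205,340:410]
c=max(cv2.findContours(m,0,2)[0],key=cv2.contourArea)+[340,140];r=cv2.minAreaRect(c)
ap=cv2.approxPolyDP(c,6,True)[:,0];print('tray',[np.round(onz('scene',p,.008),3).tolist() for p in ap],ap.tolist())
E
```

```text
[326.7 383.5] 399.5 [0.453 0.365 0.003] [-0.026 -0.026  0.   ] [-0.033  0.04   0.   ]
[282.5 375. ] 392.0 [0.541 0.37  0.003] [-0.022 -0.029  0.   ] [-0.037  0.036  0.   ]
[247.5 175.9] 242.0 [ 0.78  -0.143  0.003] [-0.019 -0.008  0.   ] [-0.059  0.148  0.   ]
[411.9  85.6] 190.5 [ 0.43  -0.632  0.003] [-0.034 -0.032  0.   ] [-0.058  0.167  0.   ]
[320.6  57.5] 816.5 [ 0.725 -0.707  0.003] [ 0.043 -0.31   0.   ] [-0.097  0.009  0.   ]
[605.8  43.4] 313.5 [-0.143 -1.025  0.003] [-0.059 -0.049  0.   ] [-0.021  0.241  0.   ]
[371.7  62.9] 1206.0 [ 0.573 -0.741  0.003] [-0.121 -0.062  0.   ] [-0.133  0.578  0.   ]
tray [[0.448, -0.329, 0.008], [0.541, -0.296, 0.008], [0.494, -0.153, 0.008], [0.397, -0.189, 0.008]] [[389, 149], [352, 151], [359, 192], [400, 189]]
```

View pics/cropA.png

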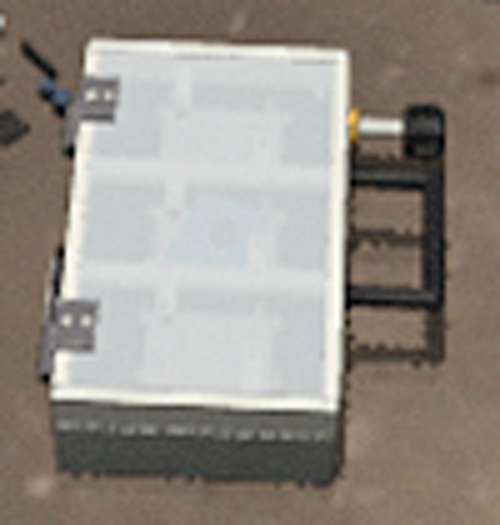

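View pics/cropB.png

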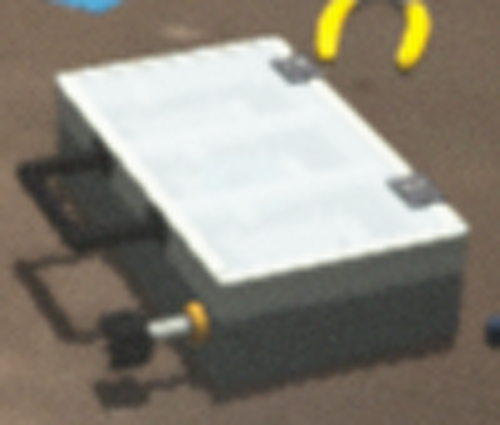

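Crop A: lid corners (90,42),(348,48),(338,408),(52,398), knob (424,131), handle bar from (432,172) to (430,297), and one blue board in the middle nest at (220,232). Crop B shows the same lid, with the knob at (127,338).

```bash
python3 - <<'E'
from h import *
A=lambda p:(p[0]/5+265-.4,p[1]/5+195-.4); B=lambda p:(p[0]/5+275-.4,p[1]/5+230-.4)
s=[A(p) for p in[(90,42),(348,48),(338,408),(52,398)]]   # BR,FR,FL,BL
t=[B(p) for p in[(467,232),(222,282),(60,75),(275,38)]]
P=np.array([onz('scene',p,.06) for p in s]);Q=np.array([onz('side',p,.06) for p in t])
print(P.round(3).tolist());print(Q.round(3).tolist());print([ (np.round(tri('scene',a,'side',b)[0],3).tolist()) for a,b in zip(s,t)])
for M in(P,Q):
    yv=(M[3]-M[0]+M[2]-M[1]);yv/=np.linalg.norm(yv);xv=np.array([yv[1],-yv[0],0]);c=M.mean(0)
    print('c',c.round(4),'ang',np.degrees(np.arctan2(xv[1],xv[0])).round(2))
    print('knob in pred',(c-xv*.096-yv*.084).round(4),'handle',(c-xv*.1).round(4))
print('knob',tri('scene',A((424,131)),'side',B((127,338))), onz('scene',A((424,131)),.028),onz('side',B((127,338)),.028))
print('h',onz('scene',A((432,235)),.05),onz('side',B((54,207)),.05))
E
```

```text
[[0.651, -0.021, 0.06], [0.535, -0.048, 0.06], [0.493, 0.154, 0.06], [0.61, 0.179, 0.06]]
[[0.649, -0.028, 0.06], [0.534, -0.05, 0.06], [0.495, 0.151, 0.06], [0.609, 0.173, 0.06]]
[[0.652, -0.023, 0.057], [0.535, -0.049, 0.059], [0.495, 0.153, 0.059], [0.61, 0.178, 0.058]]
c [0.5725 0.0661 0.06  ] ang 11.6
knob in pred [ 0.4954 -0.0355  0.06  ] handle [0.4746 0.046  0.06  ]
c [0.5721 0.0615 0.06  ] ang 11.15
knob in pred [ 0.4941 -0.0394  0.06  ] handle [0.4739 0.0422 0.06  ]
knob (array([ 0.49534434, -0.0363648 ,  0.02703973]), np.float64(0.001318409155481343)) [ 0.49456489 -0.03537179  0.028     ] [ 0.49576672 -0.03767848  0.028     ]
h [0.47573844 0.04351687 0.05      ] [0.47594617 0.04145269 0.05      ]
```

>>> drive_tool(offset=[[-1,-0.97,0.1],[-1,-0.97,0.1],[-1,-0.97,0.1],[-1,-0.97,0.1],[-1,-0.97,0.1],[-1,-0.97,0.1],[-1,-0.97,0.1],[-1,-0.97,0.1],[-1,-0.97,0.1],[-1,-0.97,0.1]], turn=[[0,0,0],[0,0,0],[0,0,0],[0,0,0],[0,0,0],[0,0,0],[0,0,0],[0,0,0],[0,0,0],[0,0,0]], hand=[0.5,0.5,0.5,0.5,0.5,0.5,0.5,0.5,0.5,0.5], newtons=40)

```text
time_s: 1.35
position: [0.4266, 0.0674, 0.163]
tool_rot: [[-0.975, 0.222, -0.0], [0.222, 0.975, 0.0], [0.0, 0.0, -1.0]]
ft_force: [0.8, 1.5, -0.3]
grip_width: 0.043
gripper_force: 0.0
```

>>> drive_tool(offset=[[-0.8,-0.8,0],[-0.8,-0.8,0],[-0.7,-0.6,0],[0,0,0],[0,0,0],[0,0,0],[0,0,0],[0,0,0],[0,0,0],[0,0,0]], turn=[[0,0,0],[0,0,0],[0,0,0],[0,0,-0.8],[0,0,-0.8],[0,0,-0.8],[0,0,-0.8],[0,0,-0.8],[0,0,0],[0,0,0]], hand=[0.5,0.5,0.5,0.5,0.5,0.5,0.5,0.5,0.5,0.5])

```text
time_s: 2.6
position: [0.4961, -0.037, 0.1631]
tool_rot: [[-0.981, -0.192, -0.0], [-0.192, 0.981, 0.0], [0.0, 0.0, -1.0]]
ft_force: [0.4, -0.3, 0.7]
grip_width: 0.043
gripper_force: 0.0
```

```bash
cat >> h.py <<'E'
def look(name,f):
    c=camera_info(name);im=get_image(name);cv2.imwrite(f'pics/{f}.png',im);return c,im
def need(x,y,z,ang):
    s=observe();R=np.array(s['tool_rot']);p=np.array(s['position'])
    print('at',p.round(4),'yaw',yaw(R).round(2),'tilt',R[2].round(3),'grip',round(s['grip_width'],4),'F',np.round(s['ft_force'],1),'t',s['time_s'],'q6',np.round(s['q'][5],1),'q1',np.round(s['q'][0],1))
    print('units now',toward(np.array([x,y,z])-p,R),'turn z',round(-((ang-yaw(R)+180)%360-180)/6,2))
    a=np.radians(ang);Rt=np.array([[ -np.sin(a)*-1*-1, np.cos(a),0],[0,0,0],[0,0,0]])
    yv=np.array([np.cos(a),np.sin(a),0]);zv=np.array([0,0,-1.]);Rt=np.stack([np.cross(yv,zv),yv,zv],1)
    print('units after turn',toward(np.array([x,y,z])-p,Rt))
E
python3 - <<'E'
from h import *
need(.4952,-.0367,.010,101.4)
c,im=look('wrist','w1')
print(proj(c,(.4952,-.0367,.028)),proj(c,(.475,.043,.05)))
E
```

```text
at [ 0.4961 -0.037   0.1631] yaw 101.08 tilt [ 0.  0. -1.] grip 0.043 F [ 0.4 -0.3  0.7] t 2.6 q6 -119.0 q1 -17.9
units now [0.02 0.01 3.83] turn z -0.05
units after turn [0.02 0.01 3.83]
[320.46130794 219.78168775] [428.46258167 220.32916992]
```

View pics/w1.png

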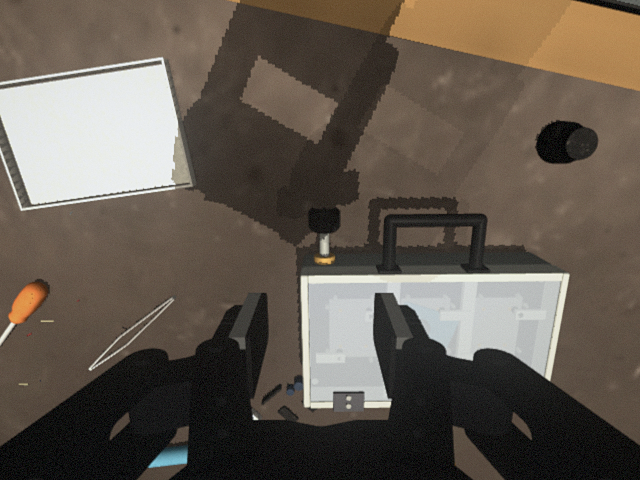

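The wrist view shows the knob at (324,219), the handle bar's middle at (435,220), and the lid's near corners at (303,277) and (568,273). All of this agrees with the estimates to about 3 mm.

```bash
python3 - <<'E'
from h import *
c=camera_info('wrist')
k=onz(c,(324,219),.028);b=[onz(c,p,.05) for p in((390,219),(481,219))];l=[onz(c,p,.06) for p in((303,277),(568,273))]
print(k,np.mean(b,0),l);d=l[1]-l[0];print(np.degrees(np.arctan2(d[1],d[0])),np.linalg.norm(d),np.linalg.norm(b[1]-b[0]))
f=np.mean(l,0);a=np.radians(101.6-90);xv=np.array([np.cos(a),np.sin(a),0]);print('centre',f+.06*xv)
need(k[0],k[1],.010,101.6)
E
```

```text
[ 0.49404499 -0.03399395  0.028     ] [0.47298943 0.04796353 0.05      ] [array([ 0.5347187 , -0.04262731,  0.06      ]), array([0.49267248, 0.15535123, 0.06      ])]
101.99019334231735 0.2023941376655278 0.06913237515734488
centre [0.57247011 0.06842664 0.06      ]
at [ 0.4961 -0.037   0.1631] yaw 101.1 tilt [ 0.  0. -1.] grip 0.0424 F [0.3 0.4 0.3] t 2.65 q6 -119.0 q1 -17.9
units now [0.03 0.08 3.83] turn z -0.08
units after turn [0.03 0.08 3.83]
```

>>> drive_tool(offset=[[0.05,0.07,0.9],[0,0,0.9],[0,0,0.9],[0,0,0.8],[0,0,0.3],[0,0,0],[0,0,0],[0,0,0],[0,0,0],[0,0,0]], turn=[[0,0,-0.08],[0,0,0],[0,0,0],[0,0,0],[0,0,0],[0,0,0],[0,0,0],[0,0,0],[0,0,0],[0,0,0]], hand=[0.5,0.5,0.5,0.5,0.5,0.5,0.2,0.1,0.1,0.1], newtons=40)

```text
time_s: 3.9
position: [0.4937, -0.0347, 0.0115]
tool_rot: [[-0.979, -0.202, 0.0], [-0.202, 0.979, -0.0], [-0.0, -0.0, -1.0]]
ft_force: [0.8, -0.6, -0.0]
grip_width: 0.0087
gripper_force: 0.2
```

>>> drive_tool(offset=[[0,0,0],[0.1,0,0],[0.15,0,0],[0.15,0,0],[0.15,0,0],[0.15,0,0],[0.1,0,0],[0,0,0],[0,0,0],[0,0,0]], turn=[[0,0,0],[0,0,0],[0,0,0],[0,0,0],[0,0,0],[0,0,0],[0,0,0],[0,0,0],[0,0,0],[0,0,0]], hand=[0.1,0.1,0.1,0.1,0.1,0.1,0.1,0.1,0.1,0.1])

```text
time_s: 5.15
position: [0.4625, -0.0412, 0.0112]
tool_rot: [[-0.979, -0.202, 0.0], [-0.202, 0.979, -0.0], [-0.0, -0.0, -1.0]]
ft_force: [0.5, 0.1, -0.1]
grip_width: 0.0088
gripper_force: 0.0
```

```bash
python3 - <<'E'
from h import *
c,im=look('wrist','w2');s=get_image('scene')
v=cv2.resize(s[170:310,260:400],None,fx=4,fy=4);w=cv2.resize(im,(640,480))
cv2.imwrite('pics/w2b.png',cv2.resize(np.hstack([cv2.resize(v,(480,480)),w]),(800,343)))
E
```

```text
(no output)
```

View pics/w2b.png

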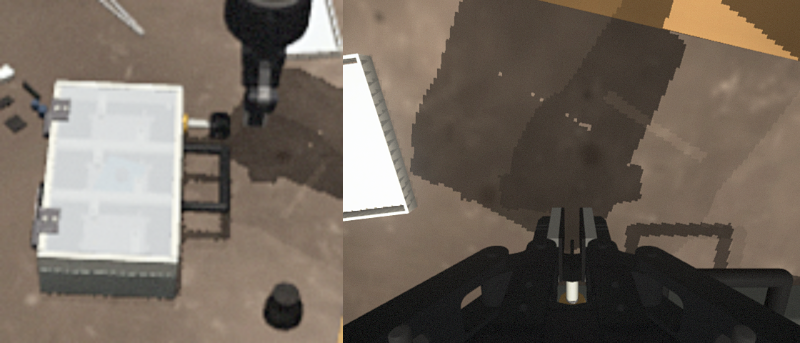

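```bash
python3 - <<'E'
from h import *
s=observe();p=s['position'];print(p,s['grip_width'])
c=camera_info('wrist');print('scene tcp',proj('scene',p),'wrist tcp',proj(c,p),'wrist knob pred',proj(c,(.494,-.035,.028)),proj(c,(.494-.01,-.037,.028)))
im=cv2.imread('pics/w2.png');v=get_image('scene')
cv2.imwrite('pics/w3.png',np.hstack([cv2.resize(im[280:440,220:420],(500,400)),cv2.resize(v[190:260,325:377],(300,400),interpolation=cv2.INTER_CUBIC)]))
E
```

```text
[ 0.46238101 -0.04113315  0.01120127] 0.008550230936163633
scene tcp [362.87403748 226.43439936] wrist tcp [319.6910099  283.44972509] wrist knob pred [318.87418589 362.2512507 ] [318.97777984 342.63403085]
```

View pics/w3.png

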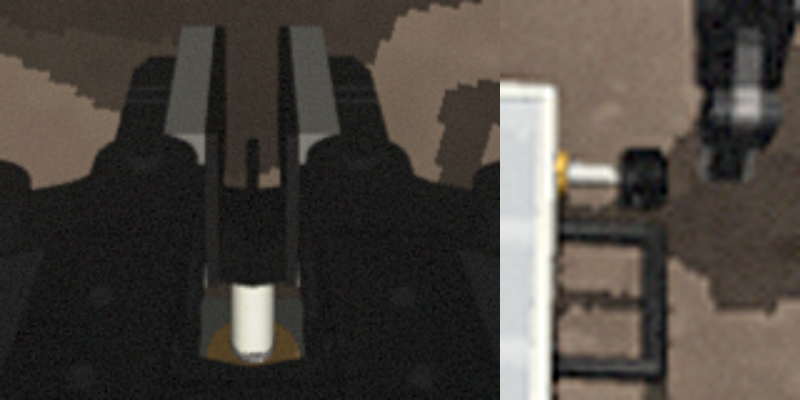

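The knob hasn't moved (seen at 349.8,221) and the fingers closed on nothing. I'll check where the fingertips really are against where the calibration puts them.

```bash
python3 - <<'E'
from h import *
for n in('scene','side'):
    g=cv2.cvtColor(get_image(n),cv2.COLOR_BGR2GRAY);p=proj(n,observe()['position']);k=proj(n,(.494,-.035,.028));print(n,'tcp',p.round(1),'knob',k.round(1),'grasp pt',proj(n,np.array(observe()['position'])+[0,0,.019]).round(1))
    x0,y0=int(min(p[0],k[0]))-14,int(min(p[1],k[1]))-22
    print(x0,y0)
    for r in range(y0,y0+40): print(r,''.join('#' if v<30 else '+' if v<50 else '-' if v<75 else '.' for v in g[r,x0:x0+50]))
E
```

```text
scene tcp [362.9 226.4] knob [349.6 221. ] grasp pt [363.6 221. ]
335 198
198 ........................+######....+#+#+-.------..
199 ........................+#+##++....-###+...----.--
200 ........................+#####+....-###+...-.....-
201 ........................+#++##+....-###-..........
202 ........................+#+++#-....-###-..........
203 ........................+##++++....+###..-..-.....
204 ........................+#####+....+###-....-.-...
205 .........................+++-#.....-+#+...........
206 .........................-#---......--...-........
207 .........................+#---....................
208 .........................+#.........-.-...........
209 .........................#-.......................
210 ........................-#+---......----.-........
211 ........................+##++#-....-++-.-..-......
212 ........................+#+###+++--###-.-.-.......
213 .......................-+++###++++###+-...........
214 .....................--.-##+#+#+#####-.-.-.-......
215 .....................-----+#####++##+....-........
216 ...........-+####+..-----.-#####
[... 2746 characters left out ...]
................-++++++-......----------
302 ----------................-++++---......----------
303 --------------............-+----.........---------
304 -------------------.-....................---------
305 --------------------------..---........-----------
306 --------------------------------..------.---------
307 ------------------------------------.-.....-------
308 -----------------------------------..........-----
309 ----------------------------------............----
310 ----------------------------------.............--.
311 ----------------------------------................
312 ---------------------------------.................
313 -------------------------------...................
```

```bash
python3 - <<'E'
from h import *
for u,v in[((363.5,221.5),(286,297)),((364.5,221.5),(288,297.5))]: print(tri('scene',u,'side',v))
print(env.hold_point_z, [a for a in dir(env) if not a.startswith('_')],observe()['q'])
E
```

```text
(array([ 0.46359654, -0.03823573,  0.03218726]), np.float64(0.0031505250821030504))
(array([ 0.46453854, -0.04013332,  0.03136378]), np.float64(0.009364825687985308))
0.0187 ['MotionError', 'close_job', 'hold_point_z'] [-1.97480257e+01  2.79444101e+01  1.03021749e+02 -2.06415680e-03
  4.90327398e+01 -1.21409371e+02]
```

>>> drive_tool(offset=[[0,0,0.1],[0,0,0.05],[0,0,0.05],[0,0,0.05],[0,0,0.03],[0,0,0],[0,0,0],[0,0,0],[0,0,0],[0,0,0]], turn=[[0,0,0],[0,0,0],[0,0,0],[0,0,0],[0,0,0],[0,0,0],[0,0,0],[0,0,0],[0,0,0],[0,0,0]], hand=[0.1,0.1,0.1,0.1,0.1,0.1,0.1,0.1,0.1,0.1])

```text
time_s: 6.65
position: [0.4623, -0.0412, 0.0001]
tool_rot: [[-0.979, -0.202, 0.0], [-0.202, 0.979, -0.0], [-0.0, -0.0, -1.0]]
ft_force: [-0.2, 0.2, 0.7]
grip_width: 0.0085
gripper_force: 0.0
```

```bash
python3 - <<'E'
from h import *
s=observe();print(s['position'],s['ft_force'],s['joint_efforts'])
for n,x0 in(('scene',355),('side',276)):
    g=cv2.cvtColor(get_image(n),cv2.COLOR_BGR2GRAY);p=proj(n,s['position']);print(n,p.round(1))
    y0=int(p[1])-16
    for r in range(y0,y0+20): print(r,''.join('#' if v<30 else '+' if v<50 else '-' if v<75 else '.' for v in g[r,x0:x0+24]))
E
```

```text
[ 4.62321607e-01 -4.11607634e-02  5.47055197e-05] [-0.19607743  0.22610748  0.70762978] [ 1.24409031e-03 -4.12651777e+01 -1.28654847e+01 -1.97961112e-04
  8.28447787e-05 -4.55033899e-05]
scene [362.5 229.5]
213 ...-+++..-.........-....
214 .---+#+--+.....----.-...
215 .---++#+++-----+++----.-
216 -.--+####+++++###+----..
217 ----+#####+++####-----..
218 -----+####+#####+-------
219 ------+##+##--++--------
220 --.-..+#####-.----------
221 ----.-+#++##..----------
222 .---.-+##+##..----------
223 ----.-##+###..----------
224 ----.-++++++.-----------
225 ------------.-----------
226 ------------------------
227 ------------------------
228 ------------------------
229 ------------------------
230 ----------------------.-
231 ------------------------
232 ------------------------
side [285.1 310.4]
294 ....-+---++++++-...-++++
295 ....-+---++++++-..--++++
296 ....-+-.-+++++++----++++
297 ....--.--+++++++-----+++
298 ....-----++++++---..-+++
299 ...------++++++-....-+++
300 ------.--++++++-....-+++
301 -----...--++++--.....-++
302 ------..-------......-++
303 ---------------......---
304 ------------------......
305 ---------------------..-
306 ------------------------
307 ------------------------
308 ------------------------
309 ------------------------
310 ------------------------
311 ------------------------
312 -----------------------.
313 ------------------------
```

>>> drive_tool(offset=[[0,0,0],[0,0,0.1],[0,0,0.08],[-0.2,0,0],[-0.2,0,0],[-0.2,0,0],[-0.15,0,0],[0,0,0],[0,0,0],[0,0,0]], turn=[[0,0,0],[0,0,0],[0,0,0],[0,0,0],[0,0,0],[0,0,0],[0,0,0],[0,0,0],[0,0,0],[0,0,0]], hand=[0.5,0.5,0.5,0.5,0.5,0.5,0.5,0.5,0.1,0.1])

```text
time_s: 8.0
position: [0.4915, -0.035, -0.0071]
tool_rot: [[-0.979, -0.202, -0.0], [-0.202, 0.979, 0.0], [0.0, 0.0, -1.0]]
ft_force: [-0.5, 1.0, 2.0]
grip_width: 0.0223
gripper_force: 39.1
```

>>> drive_tool(offset=[[0,0,0],[0,0,0],[0.1,0,0],[0.15,0,0],[0.15,0,0],[0.15,0,0],[0.15,0,0],[0.1,0,0],[0,0,0],[0,0,0]], turn=[[0,0,0],[0,0,0],[0,0,0],[0,0,0],[0,0,0],[0,0,0],[0,0,0],[0,0,0],[0,0,0],[0,0,0]], hand=[0.1,0.1,0.1,0.1,0.1,0.1,0.1,0.1,0.1,0.1])

```text
time_s: 9.25
position: [0.463, -0.0412, -0.0069]
tool_rot: [[-0.98, -0.201, 0.006], [-0.201, 0.98, 0.0], [-0.006, -0.001, -1.0]]
ft_force: [12.7, 10.0, -4.6]
grip_width: 0.0225
gripper_force: 39.9
```

>>> drive_tool(offset=[[0,0,0],[0,0,0],[0,0,-0.6],[0,0,-0.9],[0,0,-0.9],[0,0,-0.9],[-0.17,0.52,-0.2],[-0.17,0.52,0],[-0.17,0.52,0],[-0.17,0.52,0]], turn=[[0,0,0],[0,0,0],[0,0,0],[0,0,0],[0,0,0],[0,0,0],[0,0,0],[0,0,0],[0,0,0],[0,0,0]], hand=[0.5,0.5,0.5,0.5,0.5,0.5,0.5,0.5,0.5,0.5])

```text
time_s: 10.5
position: [0.4698, 0.0458, 0.1327]
tool_rot: [[-0.979, -0.202, -0.001], [-0.202, 0.979, -0.0], [0.001, -0.0, -1.0]]
ft_force: [-1.2, -0.6, -0.3]
grip_width: 0.0428
gripper_force: 0.0
```

>>> drive_tool(offset=[[0,0,0],[0,0,0],[0,0,0],[0,0,0],[0,0,0],[0,0,0],[0,0,0],[0,0,0],[0,0,0],[0,0,0]], turn=[[0,0,1],[0,0,1],[0,0,1],[0,0,1],[0,0,1],[0,0,1],[0,0,1],[0,0,1],[0,0,1],[0,0,1]], hand=[0.5,0.5,0.5,0.5,0.5,0.5,0.5,0.5,0.5,0.5])

```text
time_s: 11.75
position: [0.4697, 0.0451, 0.1326]
tool_rot: [[-0.662, 0.75, -0.001], [0.75, 0.662, -0.0], [0.0, -0.001, -1.0]]
ft_force: [-0.5, -0.7, 1.2]
grip_width: 0.0431
gripper_force: 0.0
```

>>> drive_tool(offset=[[0,0,0],[0,0,0],[0,0,0],[0,0,0],[0,0,0],[0,0,0],[0,0,0],[0,0,0],[0,0,0],[0,0,0]], turn=[[0,0,1],[0,0,1],[0,0,1],[0,0,1],[0,0,1],[0,0,0],[0,0,0],[0,0,0],[0,0,0],[0,0,0]], hand=[0.5,0.5,0.5,0.5,0.5,0.5,0.5,0.5,0.5,0.5])

```text
time_s: 13.0
position: [0.4702, 0.0454, 0.1328]
tool_rot: [[-0.202, 0.979, -0.0], [0.979, 0.202, -0.0], [0.0, -0.0, -1.0]]
ft_force: [0.2, 0.6, 0.8]
grip_width: 0.0424
gripper_force: 0.0
```

```bash
python3 - <<'E'
from h import *
need(.4735,.0455,.015,11.6)
c,im=look('wrist','w4');s=get_image('scene')
print('knob out pred scene',proj('scene',(.4647,-.0405,.028)),'wrist',proj(c,(.4647,-.0405,.028)),'handle',proj(c,(.4735,.0455,.05)))
v=cv2.resize(s[190:260,300:377],(330,300));cv2.imwrite('pics/w4b.png',np.hstack([cv2.resize(im,(400,300)),v]))
E
```

```text
at [0.4702 0.0454 0.1328] yaw 11.68 tilt [ 0. -0. -1.] grip 0.0424 F [0.2 0.6 0.8] t 13.0 q6 -20.6 q1 -8.9
units now [-0.02  0.08  2.95] turn z 0.01
units after turn [-0.01  0.08  2.95]
knob out pred scene [362.42885876 221.68417012] wrist [291.82460619 330.54727063] handle [324.7136803  239.31488504]
```

View pics/w4b.png

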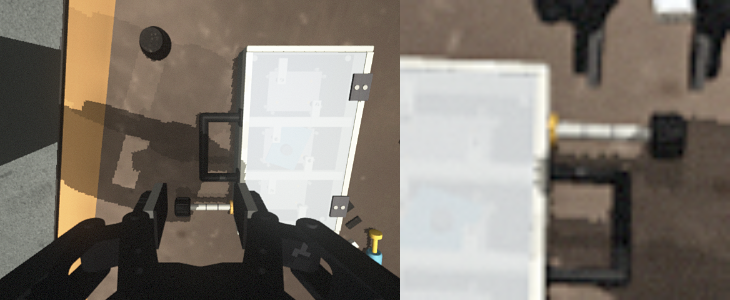

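The rod is fully out: the knob is at scene (362.5,221.5), as predicted, and two grooves show. The handle bar is at wrist (325,235), also as predicted. Next is the handle.

>>> drive_tool(offset=[[0,0.08,0.8],[0,0,0.8],[0,0,0.8],[0,0,0.55],[0,0,0],[0,0,0],[0,0,0],[0,0,0],[0,0,0],[0,0,0]], turn=[[0,0,0],[0,0,0],[0,0,0],[0,0,0],[0,0,0],[0,0,0],[0,0,0],[0,0,0],[0,0,0],[0,0,0]], hand=[0.35,0.35,0.35,0.35,0.35,0.35,0,0,0,0], newtons=25)

```text
time_s: 14.35
position: [0.4737, 0.046, 0.0157]
tool_rot: [[-0.202, 0.979, 0.002], [0.979, 0.202, -0.0], [-0.001, 0.001, -1.0]]
ft_force: [-0.9, -0.3, 6.1]
grip_width: 0.0082
gripper_force: 26.1
```

```bash
python3 - <<'E'
import numpy as np
t=np.radians(176.4-np.linspace(0,107.2,21));x=160.3*np.cos(t);z=160.3*np.sin(t)
print(np.round(np.diff(x)/40,2).tolist());print(np.round(-np.diff(z)/40,2).tolist())
E
```

```text
[0.04, 0.08, 0.11, 0.14, 0.17, 0.2, 0.23, 0.26, 0.28, 0.31, 0.32, 0.34, 0.35, 0.36, 0.37, 0.37, 0.37, 0.37, 0.37, 0.36]
[-0.37, -0.37, -0.36, -0.35, -0.33, -0.31, -0.29, -0.27, -0.25, -0.22, -0.19, -0.16, -0.12, -0.09, -0.06, -0.02, 0.01, 0.05, 0.08, 0.12]
```

>>> drive_tool(offset=[[0,0.04,-0.37],[0,0.08,-0.37],[0,0.11,-0.36],[0,0.14,-0.35],[0,0.17,-0.33],[0,0.2,-0.31],[0,0.23,-0.29],[0,0.26,-0.27],[0,0.28,-0.25],[0,0.31,-0.22]], turn=[[0,0,0],[0,0,0],[0,0,0],[0,0,0],[0,0,0],[0,0,0],[0,0,0],[0,0,0],[0,0,0],[0,0,0]], hand=[0,0,0,0,0,0,0,0,0,0])

```text
time_s: 15.6
position: [0.5417, 0.0601, 0.1413]
tool_rot: [[-0.202, 0.979, -0.006], [0.979, 0.202, -0.002], [-0.001, -0.006, -1.0]]
ft_force: [-10.0, -3.9, 10.0]
grip_width: 0.0088
gripper_force: 25.1
```

>>> drive_tool(offset=[[0,0.34,-0.19],[0,0.34,-0.16],[0,0.35,-0.12],[0,0.36,-0.09],[0,0.37,-0.06],[0,0.37,-0.02],[0,0.37,0.01],[0,0.37,0.05],[0,0.37,0.08],[0,0.36,0.12]], turn=[[0,0,0],[0,0,0],[0,0,0],[0,0,0],[0,0,0],[0,0,0],[0,0,0],[0,0,0],[0,0,0],[0,0,0]], hand=[0,0,0,0,0,0,0,0,0,0])

```text
time_s: 16.85
position: [0.6838, 0.0895, 0.1555]
tool_rot: [[-0.202, 0.979, -0.006], [0.979, 0.202, -0.001], [-0.0, -0.006, -1.0]]
ft_force: [-65.2, -13.4, 46.7]
grip_width: 0.0087
gripper_force: 36.4
```

>>> drive_tool(offset=[[0,0.1,0.03],[0,0,0],[0,0,0],[0,0,0],[0,0,0],[0,0,0],[0,0,0],[0,0,0],[0,0,0],[0,0,0]], turn=[[0,0,0],[0,0,0],[0,0,0],[0,0,0],[0,0,0],[0,0,0],[0,0,0],[0,0,0],[0,0,0],[0,0,0]], hand=[0,0,0,0,0.3,0.3,0.3,0.3,0.3,0.3])

```text
time_s: 18.1
position: [0.6896, 0.0907, 0.1535]
tool_rot: [[-0.202, 0.979, -0.0], [0.979, 0.202, 0.0], [0.0, -0.0, -1.0]]
ft_force: [0.1, 0.1, -0.6]
grip_width: 0.0254
gripper_force: 0.0
```

>>> drive_tool(offset=[[0,0,-0.7],[0,0,-0.8],[0,0,-0.8],[0,-0.76,0],[0,-0.76,0],[0,-0.76,0],[0,-0.76,0],[0,0,0],[0,0,0],[0,0,0]], turn=[[0,0,0],[0,0,0],[0,0,0],[0,0,0],[0,0,0],[0,0,0],[0,0,-1],[0,0,-1],[0,0,-1],[0,0,-1]], hand=[0.3,0.3,0.3,0.3,0.3,0.3,0.3,0.3,0.3,0.3])

```text
time_s: 19.35
position: [0.5704, 0.0661, 0.2458]
tool_rot: [[-0.586, 0.811, 0.0], [0.811, 0.586, 0.0], [-0.0, 0.0, -1.0]]
ft_force: [-0.6, 0.6, 0.9]
grip_width: 0.0253
gripper_force: 0.0
```

>>> drive_tool(offset=[[0,0,0],[0,0,0],[0,0,0],[0,0,0],[0,0,0],[0,0,0],[0,0,0],[0,0,0],[0,0,0],[0,0,0]], turn=[[0,0,-1],[0,0,-1],[0,0,-1],[0,0,-1],[0,0,-1],[0,0,-1],[0,0,-1],[0,0,-1],[0,0,-1],[0,0,-1]], hand=[0.3,0.3,0.3,0.3,0.3,0.3,0.3,0.3,0.3,0.3])

```text
time_s: 20.6
position: [0.5705, 0.0661, 0.2457]
tool_rot: [[-0.995, -0.102, 0.0], [-0.102, 0.995, -0.0], [-0.0, -0.0, -1.0]]
ft_force: [0.1, 0.9, 0.9]
grip_width: 0.0257
gripper_force: 0.0
```

>>> drive_tool(offset=[[0,0,0.5],[0,0,0.5],[0,0,0],[0,0,0],[0,0,0],[0,0,0],[0,0,0],[0,0,0],[0,0,0],[0,0,0]], turn=[[0,0,-1],[0,0,0],[0,0,0],[0,0,0],[0,0,0],[0,0,0],[0,0,0],[0,0,0],[0,0,0],[0,0,0]], hand=[0.3,0.3,0.3,0.3,0.3,0.3,0.3,0.3,0.3,0.3])

```text
time_s: 21.85
position: [0.5705, 0.0661, 0.2056]
tool_rot: [[-0.979, -0.202, 0.0], [-0.202, 0.979, 0.0], [-0.0, 0.0, -1.0]]
ft_force: [0.0, 1.2, -0.3]
grip_width: 0.0255
gripper_force: 0.0
```

```bash
python3 - <<'E'
from h import *
need(.5686,.0657,.08,101.6)
c,im=look('wrist','w5');s=get_image('scene')
print([proj(c,(.5686-.2*d*.98/.98*0-.0*d+(-.198)*d,.0657+.98*d,.04)).round(0).tolist() for d in(.06,0,-.06)])
cv2.imwrite('pics/w5b.png',np.hstack([cv2.resize(im,(480,360)),cv2.resize(s[190:310,260:367],(320,360))]))
E
```

```text
at [0.5705 0.0661 0.2056] yaw 101.66 tilt [-0.  0. -1.] grip 0.0255 F [ 0.   1.2 -0.3] t 21.85 q6 -106.9 q1 -5.2
units now [ 0.05 -0.    3.14] turn z 0.01
units after turn [ 0.05 -0.    3.14]
[[387.0, 211.0], [320.0, 211.0], [253.0, 211.0]]
```

View pics/w5b.png

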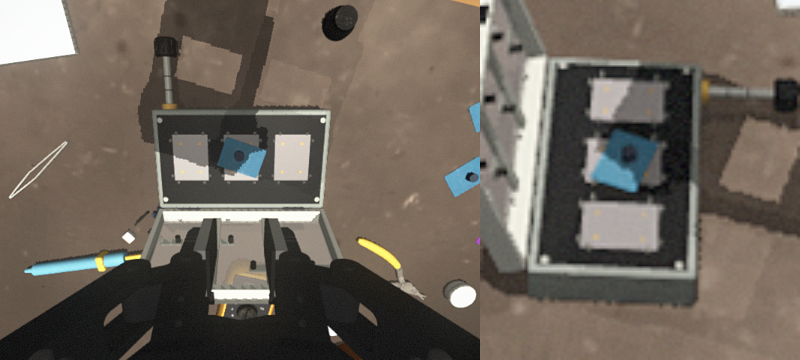

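The done board lies askew across the middle nest's pins, with its button at about (318,208). Nests 1, 2 and 3 are at about (389,209), (322,209) and (256,209), matching the prediction.

```bash
cat >> h.py <<'E'
def board(c,im,near,zb,zbt):
    "blue board nearest px: centre, long-axis angle, button (dark spot inside) at its top height"
    h=cv2.cvtColor(im,cv2.COLOR_BGR2HSV)
    m=cv2.inRange(h,(88,90,30),(112,255,255));m2=cv2.morphologyEx(m,cv2.MORPH_CLOSE,cv2.getStructuringElement(2,(25,25)))
    cs=[k for k in cv2.findContours(m2,0,1)[0] if cv2.contourArea(k)>150]
    k=min(cs,key=lambda k:np.linalg.norm(np.mean(k[:,0],0)-near));r=cv2.minAreaRect(k)
    P=np.array([onz(c,p,zb) for p in cv2.boxPoints(r)]);e=[P[1]-P[0],P[2]-P[1]];L=max(e,key=np.linalg.norm)
    ins=np.zeros_like(m);cv2.drawContours(ins,[k],-1,255,-1);ins=cv2.erode(ins,np.ones((5,5)))
    d=((h[...,2]<60)&(h[...,1]<140)|(m==0))&(ins>0);d=cv2.morphologyEx(d.astype(np.uint8),cv2.MORPH_OPEN,np.ones((3,3)))
    n,l,st,ce=cv2.connectedComponentsWithStats(d);j=1+np.argmax(st[1:,4]);
    print('rect',np.round(r[0],1),'centre',P.mean(0).round(4),'sides',[np.linalg.norm(x).round(4) for x in e],'long ang',np.degrees(np.arctan2(L[1],L[0])).round(1)%180,'button px',ce[j].round(1),st[j,4],'at',onz(c,ce[j],zbt).round(4))
E
python3 - <<'E'
from h import *
c=camera_info('wrist');im=cv2.imread('pics/w5.png')
board(c,im,(318,208),.046,.053)
for n in('scene','side'):
    i=get_image(n);q=proj(n,(.57,.065,.045));board(camera_info(n),i,q,.046,.053)
board(c,im,(615,235),.0026,.01)
s=get_image('scene');C=camera_info('scene')
board(C,s,(327,383),.0026,.01);board(C,s,(283,375),.0026,.01)
E
```

```text
rect [322.  210.2] centre [0.5666 0.0673 0.046 ] sides [np.float64(0.0353), np.float64(0.0494)] long ang 83.6 button px [318.4 207.6] 160 at [0.5634 0.0633 0.053 ]
rect [310.5 240.3] centre [0.564  0.0591 0.046 ] sides [np.float64(0.0787), np.float64(0.0503)] long ang 69.7 button px [309.5 241. ] 20 at [0.5643 0.0679 0.053 ]
rect [323. 266.] centre [0.5668 0.0567 0.046 ] sides [np.float64(0.0382), np.float64(0.0566)] long ang 76.9 button px [322. 266.] 9 at [0.5616 0.0445 0.053 ]
rect [622.  235.4] centre [0.5394 0.3717 0.0026] sides [np.float64(0.0494), np.float64(0.0384)] long ang 133.1 button px [629.5 236.1] 152 at [0.5375 0.3729 0.01  ]
rect [326.7 383.7] centre [0.4532 0.3658 0.0026] sides [np.float64(0.0369), np.float64(0.0512)] long ang 130.8 button px [327.1 384.1] 24 at [0.4516 0.3704 0.01  ]
rect [283.  374.7] centre [0.5402 0.3689 0.0026] sides [np.float64(0.0381), np.float64(0.0514)] long ang 135.5 button px [283. 376.] 25 at [0.5381 0.3754 0.01  ]
```

>>> drive_tool(offset=[[0.16,-0.03,0.8],[0,0,0.9],[0,0,0.9],[0,0,0.9],[0,0,0.75],[0,0,0.2],[0,0,0],[0,0,0],[0,0,0],[0,0,0]], turn=[[0,0,0],[0,0,0],[0,0,0],[0,0,0],[0,0,0],[0,0,0],[0,0,0],[0,0,0],[0,0,0],[0,0,0]], hand=[0.3,0.3,0.3,0.3,0.3,0.3,0.3,0,0,0], newtons=30)

```text
time_s: 23.35
position: [0.5647, 0.0636, 0.0282]
tool_rot: [[-0.979, -0.202, 0.001], [-0.202, 0.979, -0.0], [-0.001, -0.0, -1.0]]
ft_force: [-0.1, 0.4, -0.2]
grip_width: -0.0003
gripper_force: 0.0
```

>>> drive_tool(offset=[[0,0,0],[0,0,0],[0,0,0.12],[0,0,0],[0,0,0],[0,0,0],[0,0,0],[0,0,0],[0,0,0],[0,0,0]], turn=[[0,0,0],[0,0,0],[0,0,0],[0,0,0],[0,0,0],[0,0,0],[0,0,0],[0,0,0],[0,0,0],[0,0,0]], hand=[0.3,0.3,0.3,0.3,0,0,0,0,0,0])

```text
time_s: 24.6
position: [0.5645, 0.0636, 0.0229]
tool_rot: [[-0.979, -0.202, 0.0], [-0.202, 0.979, 0.0], [-0.0, -0.0, -1.0]]
ft_force: [0.7, -0.4, 0.5]
grip_width: 0.0002
gripper_force: 0.0
```

```bash
python3 - <<'E'
from h import *
s=observe();print(s['grip_width'],s['ft_force'])
c,im=look('wrist','w6');print(proj(c,s['position']),proj(c,np.array(s['position'])+[0,0,.019]))
h=cv2.cvtColor(im,cv2.COLOR_BGR2HSV);m=cv2.inRange(h,(88,90,30),(112,255,255));ys,xs=np.where(m>0)
k=(xs<420);print(xs[k].min(),xs[k].max(),ys[k].min(),ys[k].max())
cv2.imwrite('pics/w6b.png',cv2.resize(im[180:420,200:440],(600,600)))
E
```

```text
0.00015998639346750186 [ 0.66133905 -0.42106177  0.45552033]
[319.6770939  283.53592425] [319.6176152  300.26534438]
260 393 255 346
```

View pics/w6b.png

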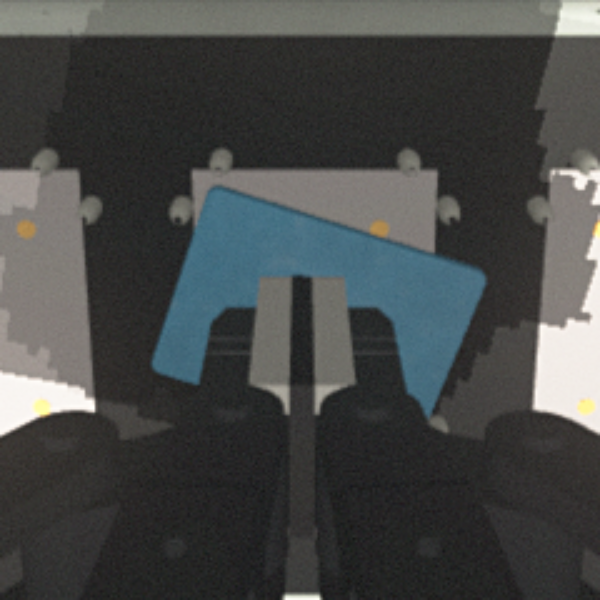

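```bash
python3 - <<'E'
from h import *
c=camera_info('wrist');T=np.array(c['world_to_cam']);print('cam pos',-T[:3,:3].T@T[:3,3],c['fx'],observe()['position'],'axis',T[2,:3])
q=lambda p:(200+p[0]*.4,180+p[1]*.4)
for z in(.02,.03,.0426,.05,.06):
    a,b,d=[onz(c,q(p),z) for p in((213,186),(488,276),(152,372))]
    print(z,np.linalg.norm(b-a).round(4),a.round(4),b.round(4),'pad sep',)
# scene-based tip
for n in('scene','side'):
    s=observe()['position'];print(n,proj(n,s).round(1),proj(n,(s[0],s[1],s[2]+.02)).round(1),proj(n,(s[0],s[1],s[2]+.03)).round(1))
# button from w5 wrist vs scene
E
```

```text
cam pos [0.49569099 0.04976091 0.19420581] 383.17836373246 [0.56442927 0.06364335 0.02282244] axis [ 0.27158188  0.05606837 -0.96078073]
0.02 0.0567 [0.5543 0.0447 0.02  ] [0.5617 0.1009 0.02  ] pad sep
0.03 0.0534 [0.5509 0.045  0.03  ] [0.5579 0.098  0.03  ] pad sep
0.0426 0.0493 [0.5467 0.0454 0.0426] [0.5531 0.0943 0.0426] pad sep
0.05 0.0469 [0.5442 0.0456 0.05  ] [0.5503 0.0921 0.05  ] pad sep
0.06 0.0437 [0.5408 0.0459 0.06  ] [0.5465 0.0892 0.06  ] pad sep
scene [309.7 248.2] [309.9 242.5] [309.9 239.6]
side [321.2 273. ] [321.4 265.7] [321.5 262. ]
```

Camera and bench heights agree, and both misses put the real fingertips about 27–30 mm behind the reported TCP. I'll go lower.

>>> drive_tool(offset=[[0,0,0],[0,0,0],[0,0,0.13],[0,0,0],[0,0,0],[0,0,0],[0,0,0],[0,0,0],[0,0,0],[0,0,0]], turn=[[0,0,0],[0,0,0],[0,0,0],[0,0,0],[0,0,0],[0,0,0],[0,0,0],[0,0,0],[0,0,0],[0,0,0]], hand=[0.3,0.3,0.3,0.3,0,0,0,0,0,0])

```text
time_s: 25.9
position: [0.5644, 0.0636, 0.0176]
tool_rot: [[-0.979, -0.202, -0.0], [-0.202, 0.979, 0.0], [0.0, 0.0, -1.0]]
ft_force: [0.2, -0.0, 0.0]
grip_width: 0.0093
gripper_force: 29.2
```

>>> drive_tool(offset=[[0,0,0],[0,0,0.06],[0,0,0],[0,0,0],[0,0,0],[0,0,0],[0,0,0],[0,0,-0.2],[0,0,-0.3],[0,0,-0.5]], turn=[[0,0,0],[0,0,0],[0,0,0],[0,0,0],[0,0,0],[0,0,0],[0,0,0],[0,0,0],[0,0,0],[0,0,0]], hand=[0.25,0.25,0.25,0,0,0,0,0,0,0], newtons=40)

```text
time_s: 27.15
position: [0.5643, 0.0636, 0.0561]
tool_rot: [[-0.979, -0.202, -0.0], [-0.202, 0.979, 0.0], [0.0, 0.0, -1.0]]
ft_force: [-0.3, -0.7, -0.0]
grip_width: 0.009
gripper_force: 39.0
```

>>> drive_tool(offset=[[0,0,-0.9],[0,0,-0.9],[0.48,-0.88,0],[0.48,-0.88,0],[0.48,-0.88,0],[0.48,-0.88,0],[0.48,-0.88,0],[0.48,-0.88,0],[0.48,-0.88,0],[0.48,-0.88,0]], turn=[[0,0,0],[0,0,0],[0,0,0],[0,0,0],[0,0,0],[0,0,0],[0,0,0],[0,0,0],[0,0,0],[0,0,0]], hand=[0,0,0,0,0,0,0,0,0,0])

```text
time_s: 28.4
position: [0.4705, -0.2445, 0.1282]
tool_rot: [[-0.979, -0.202, 0.001], [-0.202, 0.979, -0.001], [-0.001, -0.001, -1.0]]
ft_force: [0.1, 0.9, -0.3]
grip_width: 0.0089
gripper_force: 39.0
```

```bash
python3 - <<'E'
from h import *
need(.47,-.242,-.021,101.6)
c,im=look('wrist','w7')
h=cv2.cvtColor(im,cv2.COLOR_BGR2HSV)
for nm,m in(('blue',cv2.inRange(h,(88,90,30),(112,255,255))),('white',cv2.inRange(h,(0,0,170),(180,60,255)))):
    k=max(cv2.findContours(m,0,2)[0],key=cv2.contourArea);print(nm,cv2.contourArea(k),cv2.boundingRect(k),[onz(c,p[0],.005).round(3).tolist() for p in cv2.approxPolyDP(k,8,True)] if nm=='white' else '')
i=get_image('side');hh=cv2.cvtColor(i,cv2.COLOR_BGR2HSV);m=cv2.inRange(hh,(0,0,170),(180,60,255));m[:320]=0;m[:,:240]=0;m[420:]=0;m[:,360:]=0
k=max(cv2.findContours(m,0,2)[0],key=cv2.contourArea);print('side tray',[onz('side',p[0],.005).round(3).tolist() for p in cv2.approxPolyDP(k,6,True)])
E
```

```text
at [ 0.4705 -0.2445  0.1282] yaw 101.65 tilt [-0.001 -0.001 -1.   ] grip 0.0089 F [ 0.1  0.9 -0.3] t 28.4 q6 -141.9 q1 -40.3
units now [0.   0.07 3.73] turn z 0.01
units after turn [-0.    0.06  3.73]
blue 467.5 (309, 329, 24, 29) 
white 22087.5 (226, 147, 229, 151) [[0.396, -0.177, 0.005], [0.446, -0.322, 0.005], [0.543, -0.29, 0.005], [0.535, -0.272, 0.005], [0.54, -0.288, 0.005], [0.447, -0.32, 0.005], [0.534, -0.287, 0.005], [0.53, -0.271, 0.005], [0.505, -0.266, 0.005], [0.511, -0.216, 0.005], [0.487, -0.151, 0.005], [0.399, -0.179, 0.005], [0.492, -0.147, 0.005], [0.512, -0.204, 0.005], [0.504, -0.172, 0.005], [0.514, -0.184, 0.005], [0.518, -0.162, 0.005], [0.494, -0.143, 0.005], [0.429, -0.166, 0.005], [0.422, -0.149, 0.005], [0.418, -0.16, 0.005], [0.426, -0.156, 0.005], [0.428, -0.166, 0.005]]
side tray [[0.494, -0.141, 0.005], [0.396, -0.174, 0.005], [0.447, -0.314, 0.005], [0.541, -0.284, 0.005]]
```

```bash
python3 - <<'E'
from h import *
s=get_image('scene');i=get_image('side');im=cv2.imread('pics/w7.png')
cv2.imwrite('pics/c7.png',np.hstack([cv2.resize(im[130:430,170:470],(300,300)),cv2.resize(s[195:305,260:370],(250,300)),cv2.resize(i[260:380,230:350],(250,300))]))
E
```

```text
(no output)
```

View pics/c7.png

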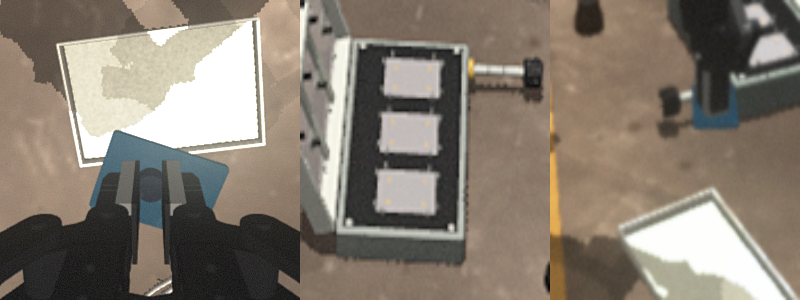

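The board is held, with its button at (150,185) in the crop, and all three nests are empty. I'll lower it into the tray.

>>> drive_tool(offset=[[0,0.25,0.9],[0,0,0.9],[0,0,0.9],[0,0,0.7],[0,0,0.28],[0,0,0],[0,0,0],[0,0,0],[0,0,-0.6],[0,0,-0.9]], turn=[[0,0,0],[0,0,0],[0,0,0],[0,0,0],[0,0,0],[0,0,0],[0,0,0],[0,0,0],[0,0,0],[0,0,0]], hand=[0,0,0,0,0,0,0.25,0.25,0.3,0.3])

```text
time_s: 29.85
position: [0.4685, -0.2332, 0.0407]
tool_rot: [[-0.979, -0.202, -0.001], [-0.202, 0.979, 0.001], [0.001, 0.001, -1.0]]
ft_force: [-0.3, -0.9, 0.1]
grip_width: 0.0255
gripper_force: 0.0
```

>>> drive_tool(offset=[[0,0,-0.9],[-0.19,0.9,-0.9],[-0.19,1,-0.9],[-0.19,1,0],[-0.19,1,0],[-0.19,1,0],[-0.19,1,0],[-0.19,1,0],[-0.19,1,0],[-0.19,1,0]], turn=[[0,0,0],[0,0,0],[0,0,0],[0,0,0],[0,0,0],[0,0,0],[0,0,0],[0,0,0],[0,0,0],[0,0,0]], hand=[0.3,0.3,0.3,0.3,0.3,0.3,0.3,0.3,0.3,0.3])

```text
time_s: 31.1
position: [0.4638, 0.1304, 0.1487]
tool_rot: [[-0.979, -0.202, 0.001], [-0.202, 0.979, 0.0], [-0.001, -0.0, -1.0]]
ft_force: [0.9, 0.4, -0.2]
grip_width: 0.0258
gripper_force: 0.0
```

>>> drive_tool(offset=[[-0.19,1,0],[-0.19,1,0],[-0.19,1,0],[-0.19,1,0],[-0.19,0.8,0],[0,0.5,0],[0,0,0],[0,0,0],[0,0,0],[0,0,0]], turn=[[0,0,0],[0,0,0],[0,0,0],[0,0,0],[0,0,0],[0,0,1],[0,0,1],[0,0,1],[0,0,1],[0,0,1]], hand=[0.3,0.3,0.3,0.3,0.3,0.3,0.3,0.3,0.3,0.3])

```text
time_s: 32.35
position: [0.4583, 0.3444, 0.1487]
tool_rot: [[-0.948, 0.318, 0.001], [0.318, 0.948, 0.0], [-0.001, 0.001, -1.0]]
ft_force: [-0.2, -0.2, -0.1]
grip_width: 0.0255
gripper_force: 0.0
```

>>> drive_tool(offset=[[0,0,0],[0,0,0],[0,0,0],[0,0,0],[0,0,0],[0,0,0],[0,0,0],[0,0,0],[0,0,0],[0,0,0]], turn=[[0,0,1],[0,0,1],[0,0,1],[0,0,1],[0,0,1],[0,0,0],[0,0,0],[0,0,0],[0,0,0],[0,0,0]], hand=[0.3,0.3,0.3,0.3,0.3,0.3,0.3,0.3,0.3,0.3])

```text
time_s: 33.6
position: [0.4583, 0.3444, 0.148]
tool_rot: [[-0.665, 0.747, -0.0], [0.747, 0.665, -0.0], [-0.0, -0.0, -1.0]]
ft_force: [-0.0, 0.5, 0.1]
grip_width: 0.0259
gripper_force: 0.0
```

```bash
python3 - <<'E'
from h import *
need(.4525,.367,-.02,40.8)
c,im=look('wrist','w8');cv2.imwrite('pics/w8b.png',im)
for p in((.453,.366,.003),(.540,.369,.003)):
    q=proj(c,p);print(q);board(c,im,q,.0026,.009)
s,C=get_image('scene'),camera_info('scene')
board(C,s,(327,383),.0026,.01);board(C,s,(283,375),.0026,.01)
for k in blobs(s,(88,90,30),(112,255,255),40): print(cv2.boundingRect(k))
E
```

```text
at [0.4583 0.3444 0.148 ] yaw 41.67 tilt [-0. -0. -1.] grip 0.0259 F [-0.   0.5  0.1] t 33.6 q6 -16.6 q1 25.1
units now [0.52 0.27 4.2 ] turn z 0.15
units after turn [0.52 0.26 4.2 ]
[332.44141302 195.32970021]
rect [331.5 193.5] centre [0.4518 0.3662 0.0026] sides [np.float64(0.0498), np.float64(0.0356)] long ang 129.2 button px [334.2 190.2] 175 at [0.4505 0.3707 0.009 ]
[408.8795155  258.85189165]
rect [410.2 255.9] centre [0.5395 0.3713 0.0026] sides [np.float64(0.0353), np.float64(0.0507)] long ang 138.2 button px [413.3 253.4] 170 at [0.5369 0.3755 0.009 ]
rect [326.1 383.7] centre [0.4543 0.3662 0.0026] sides [np.float64(0.039), np.float64(0.0517)] long ang 129.7 button px [327.  384.5] 26 at [0.4515 0.3713 0.01  ]
rect [282.8 374.8] centre [0.5404 0.3691 0.0026] sides [np.float64(0.038), np.float64(0.0518)] long ang 136.4 button px [283. 376.] 25 at [0.5381 0.3754 0.01  ]
(314, 370, 27, 28)
(269, 362, 28, 28)
(86, 308, 36, 14)
(68, 304, 13, 10)
(122, 246, 31, 61)
(244, 155, 8, 43)
(416, 27, 11, 14)
(300, 27, 40, 58)
(591, 8, 25, 36)
```

View pics/w8b.png

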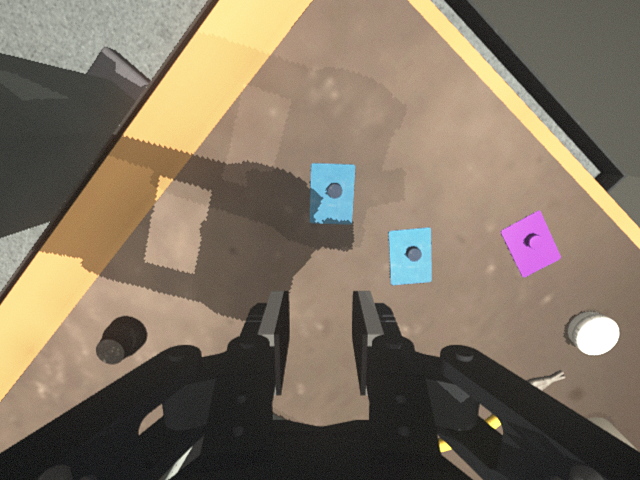

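Two blue boards at (333,193) and (411,256) are the fresh ones. The one at (531,243) is purple, so it isn't meant. I'll pick the first.

>>> drive_tool(offset=[[0,0,0],[0.63,0.27,0.5],[0,0,0.9],[0,0,0.9],[0,0,0.9],[0,0,0.8],[0,0,0.29],[0,0,0],[0,0,0],[0,0,0]], turn=[[0,0,0.41],[0,0,0],[0,0,0],[0,0,0],[0,0,0],[0,0,0],[0,0,0],[0,0,0],[0,0,0],[0,0,0]], hand=[0.3,0.3,0.3,0.3,0.3,0.3,0.3,0.3,0,0], newtons=40)

```text
time_s: 34.95
position: [0.4514, 0.3711, -0.0225]
tool_rot: [[-0.632, 0.775, 0.002], [0.775, 0.632, 0.001], [-0.0, 0.002, -1.0]]
ft_force: [0.1, -0.5, 3.8]
grip_width: 0.0084
gripper_force: 39.1
```

>>> drive_tool(offset=[[0,0,0],[0,0,0],[0,0,-0.2],[0,0,-0.4],[0,0,-0.8],[0,0,-0.8],[0,0,-0.8],[0,0,-0.8],[0,0,0],[0,0,0]], turn=[[0,0,0],[0,0,0],[0,0,0],[0,0,0],[0,0,0],[0,0,0],[0,0,0],[0,0,0],[0,0,0],[0,0,0]], hand=[0,0,0,0,0,0,0,0,0,0])

```text
time_s: 36.2
position: [0.4503, 0.3705, 0.1282]
tool_rot: [[-0.632, 0.775, -0.001], [0.775, 0.632, -0.0], [0.0, -0.001, -1.0]]
ft_force: [0.2, -0.4, -1.2]
grip_width: 0.0079
gripper_force: 39.0
```

```bash
cat >> h.py <<'E'
def held():
    s=observe();c,im=look('wrist','held%d'%int(s['time_s']));h=cv2.cvtColor(im,cv2.COLOR_BGR2HSV)
    m=cv2.inRange(h,(88,90,30),(112,255,255));m[:,:150]=0;m[:,490:]=0;m[:200]=0;m[420:]=0
    m=cv2.morphologyEx(m,cv2.MORPH_OPEN,np.ones((5,5)))
    pts=np.vstack([k[:,0] for k in cv2.findContours(m,0,1)[0] if cv2.contourArea(k)>100])
    hull=cv2.convexHull(pts);ap=cv2.approxPolyDP(hull,5,True)[:,0];p=np.array(s['position']);R=np.array(s['tool_rot'])
    print('held corners px',ap.tolist());zt=p[2]+.0274
    print('in tool xy mm',[((R.T@(onz(c,a,zt)-p))[:2]*1e3).round(1).tolist() for a in ap])
E
python3 - <<'E'
from h import *
need(.5686,.0657,.05,101.6);held()
E
```

```text
at [0.4503 0.3705 0.1282] yaw 39.2 tilt [ 0.    -0.001 -1.   ] grip 0.0079 F [ 0.2 -0.4 -1.2] t 36.2 q6 -11.4 q1 27.8
units now [-7.77 -2.52  1.96] turn z -10.4
units after turn [-1.36 -8.06  1.96]
held corners px [[425, 312], [331, 367], [310, 367], [273, 304], [272, 262], [422, 259]]
in tool xy mm [[-0.9, 43.7], [-27.0, 5.1], [-27.0, -3.9], [2.7, -18.9], [20.9, -18.7], [22.2, 40.8]]
```

```bash
python3 - <<'E'
from h import *
s=observe();R=np.array(s['tool_rot']);p=np.array(s['position']);c=dict(camera_info('wrist'))
Tt=np.eye(4);Tt[:3,:3]=R;Tt[:3,3]=p;M=np.array(c['world_to_cam'])@Tt
def cam(pos,ang):
    a=np.radians(ang);y=np.array([np.cos(a),np.sin(a),0]);z=np.array([0,0,-1.]);T=np.eye(4);T[:3,:3]=np.stack([np.cross(y,z),y,z],1);T[:3,3]=pos
    d=dict(c);d['world_to_cam']=M@np.linalg.inv(T);return d
for f,C,box in(('w5',cam((.5705,.0661,.2056),101.66),(225,425,170,250)),):
    im=cv2.imread(f'pics/{f}.png');h=cv2.cvtColor(im,cv2.COLOR_BGR2HSV)
    m=cv2.inRange(h,(0,0,95),(180,70,255));z=np.zeros_like(m);x0,x1,y0,y1=box;z[y0:y1,x0:x1]=m[y0:y1,x0:x1]
    for k in cv2.findContours(z,0,1)[0]:
        if cv2.contourArea(k)<500: continue
        r=cv2.minAreaRect(k);P=np.array([onz(C,q,.04) for q in cv2.boxPoints(r)]);print(np.round(r[0],1),P.mean(0).round(4),np.linalg.norm(P[1]-P[0]).round(4),np.linalg.norm(P[2]-P[1]).round(4),np.degrees(np.arctan2(*(P[2]-P[1])[1::-1])).round(1))
S=get_image('scene');h=cv2.cvtColor(S,cv2.COLOR_BGR2HSV);m=cv2.inRange(h,(0,0,95),(180,70,255))
z=np.zeros_like(m);z[205:282,283:324]=m[205:282,283:324]
for k in cv2.findContours(z,0,1)[0]:
    if cv2.contourArea(k)<150: continue
    r=cv2.minAreaRect(k);P=np.array([onz('scene',q,.04) for q in cv2.boxPoints(r)]);print('scene',np.round(r[0],1),P.mean(0).round(4),np.linalg.norm(P[1]-P[0]).round(4),np.linalg.norm(P[2]-P[1]).round(4))
a=np.radians(11.6);X=np.array([np.cos(a),np.sin(a)]);Y=np.array([-X[1],X[0]])
for d in(.06,0,-.06): print('model',np.round(np.array([.5725,.0665])-.004*X+d*Y,4))
E
```

```text
[255. 212.] [0.5816 0.0089 0.04  ] 0.0455 0.0584 10.0
[388.1 208. ] [0.5541 0.1247 0.04  ] 0.0595 0.0435 99.2
scene [303. 243.] [0.5808 0.0611 0.04  ] 0.0939 0.2201
model [0.5565 0.1245]
model [0.5686 0.0657]
model [0.5806 0.0069]
```

>>> drive_tool(offset=[[-0.79,-0.24,0],[-0.79,-0.24,0],[-0.79,-0.24,0],[-0.79,-0.24,0],[-0.79,-0.24,0],[-0.79,-0.24,0],[-0.79,-0.24,0],[-0.79,-0.24,0],[0,0,0],[0,0,0]], turn=[[0,0,0],[0,0,0],[0,0,0],[0,0,0],[0,0,0],[0,0,0],[0,0,0],[0,0,0],[0,0,-1],[0,0,-1]], hand=[0,0,0,0,0,0,0,0,0,0])

```text
time_s: 37.55
position: [0.5508, 0.1258, 0.1275]
tool_rot: [[-0.781, 0.625, -0.002], [0.625, 0.781, -0.0], [0.002, -0.001, -1.0]]
ft_force: [0.4, 0.8, -0.6]
grip_width: 0.0084
gripper_force: 39.0
```

>>> drive_tool(offset=[[0,0,0.3],[0,0,0.3],[0,0,0.3],[0,0,0],[0,0,0],[0,0,0],[0,0,0],[0,0,0],[0,0,0],[0,0,0]], turn=[[0,0,-1],[0,0,-1],[0,0,-1],[0,0,-1],[0,0,-1],[0,0,-1],[0,0,-1],[0,0,-1],[0,0,-0.4],[0,0,0]], hand=[0,0,0,0,0,0,0,0,0,0])

```text
time_s: 38.8
position: [0.5507, 0.1263, 0.0917]
tool_rot: [[-0.98, -0.201, -0.002], [-0.201, 0.98, -0.0], [0.002, 0.0, -1.0]]
ft_force: [0.3, -1.1, -0.1]
grip_width: 0.0082
gripper_force: 39.1
```

```bash
python3 - <<'E'
from h import *
need(.5512,.1259,.017,101.6);held()
E
```

```text
at [0.5507 0.1263 0.0917] yaw 101.57 tilt [ 0.002  0.    -1.   ] grip 0.0082 F [ 0.3 -1.1 -0.1] t 38.8 q6 -100.7 q1 0.9
units now [-0.01 -0.01  1.87] turn z -0.01
units after turn [-0.01 -0.01  1.87]
held corners px [[357, 260], [358, 296], [331, 366], [309, 367], [273, 304], [272, 262]]
in tool xy mm [[21.2, 14.9], [5.7, 15.7], [-27.0, 4.9], [-27.5, -4.6], [2.2, -19.1], [20.4, -18.9]]
```

>>> drive_tool(offset=[[0,0,0.6],[0,0,0.6],[0,0,0.3],[0,0,0.15],[0,0,0.1],[0,0,0.1],[0,0,0],[0,0,0],[0,0,0],[0,0,0]], turn=[[0,0,0],[0,0,0],[0,0,0],[0,0,0],[0,0,0],[0,0,0],[0,0,0],[0,0,0],[0,0,0],[0,0,0]], hand=[0,0,0,0,0,0,0,0,0,0])

```text
time_s: 40.1
position: [0.5511, 0.1263, 0.0185]
tool_rot: [[-0.98, -0.201, 0.0], [-0.201, 0.98, 0.0], [-0.0, -0.0, -1.0]]
ft_force: [0.1, -0.3, 0.2]
grip_width: 0.0084
gripper_force: 39.0
```

>>> drive_tool(offset=[[0,0,0.03],[0,0,0],[0,0,0],[0,0,0],[0,0,-0.3],[0,0,-0.8],[0,0,-0.9],[0,0,-0.9],[0,0,0],[0,0,0]], turn=[[0,0,0],[0,0,0],[0,0,0],[0,0,0],[0,0,0],[0,0,0],[0,0,0],[0,0,0],[0,0,0],[0,0,0]], hand=[0,0,0.25,0.25,0.25,0.3,0.3,0.3,0.3,0.3])

```text
time_s: 41.35
position: [0.5506, 0.1263, 0.133]
tool_rot: [[-0.98, -0.201, -0.001], [-0.201, 0.98, -0.0], [0.001, 0.0, -1.0]]
ft_force: [-0.1, 0.3, -0.4]
grip_width: 0.0257
gripper_force: 0.0
```

```bash
python3 - <<'E'
from h import *
need(.5372,.3752,-.0235,48.2)
c,im=look('wrist','w9');q=proj(c,(.5555,.1247,.0426));print(q);board(c,im,q,.0426,.049)
s,C=get_image('scene'),camera_info('scene');board(C,s,(283,375),.0026,.01)
E
```

```text
at [0.5506 0.1263 0.133 ] yaw 101.6 tilt [ 0.001  0.    -1.   ] grip 0.0257 F [-0.1  0.3 -0.4] t 41.35 q6 -100.7 q1 0.9
units now [-0.92  6.16  3.91] turn z 8.9
units after turn [4.4  4.42 3.91]
[316.27370391 240.93174983]
rect [317. 240.] centre [0.5553 0.1252 0.0426] sides [np.float64(0.0346), np.float64(0.0487)] long ang 12.5 button px [320.1 237.9] 257 at [0.5511 0.1266 0.049 ]
rect [282.6 374.9] centre [0.5408 0.3695 0.0026] sides [np.float64(0.0357), np.float64(0.0517)] long ang 136.4 button px [283. 376.] 25 at [0.5381 0.3754 0.01  ]
```

>>> drive_tool(offset=[[-0.13,0.88,0],[-0.13,0.88,0],[-0.13,0.88,0],[-0.13,0.88,0],[-0.13,0.88,0],[-0.13,0.88,0],[-0.13,0.88,0],[0,0,0],[0,0,0],[0,0,0]], turn=[[0,0,0],[0,0,0],[0,0,0],[0,0,0],[0,0,0],[0,0,0],[0,0,0],[0,0,1],[0,0,1],[0,0,1]], hand=[0.3,0.3,0.3,0.3,0.3,0.3,0.3,0.3,0.3,0.3])

```text
time_s: 42.7
position: [0.5367, 0.3749, 0.132]
tool_rot: [[-0.993, 0.115, -0.002], [0.115, 0.993, -0.001], [0.002, -0.001, -1.0]]
ft_force: [0.3, -0.3, -1.3]
grip_width: 0.0259
gripper_force: 0.0
```

>>> drive_tool(offset=[[0,0,0],[0,0,0],[0,0,0],[0,0,0],[0,0,0],[0,0,0],[0,0,0.8],[0,0,0.8],[0,0,0],[0,0,0]], turn=[[0,0,1],[0,0,1],[0,0,1],[0,0,1],[0,0,1],[0,0,0.9],[0,0,0],[0,0,0],[0,0,0],[0,0,0]], hand=[0.3,0.3,0.3,0.3,0.3,0.3,0.3,0.3,0.3,0.3])

```text
time_s: 43.95
position: [0.5376, 0.3752, 0.0701]
tool_rot: [[-0.745, 0.667, 0.001], [0.667, 0.745, 0.0], [-0.0, 0.001, -1.0]]
ft_force: [-1.1, 0.4, 0.8]
grip_width: 0.0255
gripper_force: 0.0
```

```bash
python3 - <<'E'
from h import *
need(.5373,.3755,-.0235,48.2)
c,im=look('wrist','w10');q=proj(c,(.5395,.371,.0026));print(q);board(c,im,q,.0026,.009)
E
```

```text
at [0.5376 0.3752 0.0701] yaw 48.2 tilt [-0.     0.001 -1.   ] grip 0.0255 F [-1.1  0.4  0.8] t 43.95 q6 -23.6 q1 24.6
units now [ 0.01 -0.    2.34] turn z -0.0
units after turn [0.01 0.   2.34]
[316.70630374 250.62567534]
rect [317.5 249.5] centre [0.5398 0.3714 0.0026] sides [np.float64(0.0349), np.float64(0.0499)] long ang 139.2 button px [320.3 246.6] 303 at [0.5376 0.3758 0.009 ]
```

>>> drive_tool(offset=[[0,0,0.8],[0,0,0.8],[0,0,0.5],[0,0,0.23],[0,0,0],[0,0,0],[0,0,0],[0,0,0],[0,0,0],[0,0,0]], turn=[[0,0,-0.08],[0,0,0],[0,0,0],[0,0,0],[0,0,0],[0,0,0],[0,0,0],[0,0,0],[0,0,0],[0,0,0]], hand=[0.3,0.3,0.3,0.3,0.3,0,0,0,0,0], newtons=40)

```text
time_s: 45.25
position: [0.5379, 0.3753, -0.0226]
tool_rot: [[-0.751, 0.66, 0.002], [0.66, 0.751, 0.001], [-0.001, 0.002, -1.0]]
ft_force: [-0.8, 1.2, 6.6]
grip_width: 0.0084
gripper_force: 39.4
```

>>> drive_tool(offset=[[0,0,-0.2],[0,0,-0.4],[0,0,-0.8],[0,0,-0.8],[0,0,-0.8],[0,0,-0.8],[0,0,0],[0,0,0],[0,0,0],[0,0,0]], turn=[[0,0,0],[0,0,0],[0,0,0],[0,0,0],[0,0,0],[0,0,0],[0,0,0],[0,0,0],[0,0,0],[0,0,0]], hand=[0,0,0,0,0,0,0,0,0,0])

```text
time_s: 46.5
position: [0.5369, 0.3748, 0.1272]
tool_rot: [[-0.751, 0.66, -0.001], [0.66, 0.751, -0.001], [0.001, -0.001, -1.0]]
ft_force: [-0.6, -0.7, -0.1]
grip_width: 0.0081
gripper_force: 39.0
```

```bash
python3 - <<'E'
from h import *
need(.5760,.009,.05,101.6);held()
E
```

```text
at [0.5369 0.3748 0.1272] yaw 48.68 tilt [ 0.001 -0.001 -1.   ] grip 0.0081 F [-0.6 -0.7 -0.1] t 46.5 q6 -24.1 q1 24.6
units now [-6.77 -6.22  1.94] turn z -8.82
units after turn [ 0.88 -9.16  1.93]
held corners px [[357, 261], [358, 297], [331, 367], [310, 366], [273, 304], [273, 262]]
in tool xy mm [[21.2, 15.1], [5.7, 15.9], [-27.1, 5.1], [-26.6, -3.9], [2.6, -18.9], [20.8, -18.3]]
```

>>> drive_tool(offset=[[-0.7,-0.67,0],[-0.7,-0.67,0],[-0.7,-0.67,0],[-0.7,-0.67,0],[-0.7,-0.67,0],[-0.7,-0.67,0],[-0.7,-0.67,0],[-0.67,-0.64,0],[0,0,0],[0,0,0]], turn=[[0,0,0],[0,0,0],[0,0,0],[0,0,0],[0,0,0],[0,0,0],[0,0,0],[0,0,0],[0,0,-1],[0,0,-1]], hand=[0,0,0,0,0,0,0,0,0,0])

```text
time_s: 47.8
position: [0.5637, 0.0671, 0.1278]
tool_rot: [[-0.873, 0.488, -0.0], [0.488, 0.873, 0.0], [0.0, -0.0, -1.0]]
ft_force: [0.5, 0.0, 0.1]
grip_width: 0.0078
gripper_force: 39.1
```

>>> drive_tool(offset=[[0,0,0.3],[0,0,0.3],[0,0,0.3],[0,0,0],[0,0,0],[0,0,0],[0,0,0],[0,0,0],[0,0,0],[0,0,0]], turn=[[0,0,-1],[0,0,-1],[0,0,-1],[0,0,-1],[0,0,-1],[0,0,-1],[0,0,-0.82],[0,0,0],[0,0,0],[0,0,0]], hand=[0,0,0,0,0,0,0,0,0,0])

```text
time_s: 49.05
position: [0.5637, 0.0678, 0.092]
tool_rot: [[-0.98, -0.2, -0.0], [-0.2, 0.98, 0.0], [0.0, 0.0, -1.0]]
ft_force: [-1.1, 0.4, -0.6]
grip_width: 0.0082
gripper_force: 39.1
```

```bash
python3 - <<'E'
from h import *
need(.5636,.0675,.0175,101.6);held()
E
```

```text
at [0.5637 0.0678 0.092 ] yaw 101.55 tilt [ 0.  0. -1.] grip 0.0082 F [-1.1  0.4 -0.6] t 49.05 q6 -106.6 q1 -5.1
units now [ 0.   -0.01  1.86] turn z -0.01
units after turn [ 0.   -0.01  1.86]
held corners px [[357, 260], [359, 298], [331, 366], [310, 366], [273, 304], [273, 262]]
in tool xy mm [[21.2, 14.8], [4.8, 16.1], [-27.0, 4.9], [-27.0, -4.2], [2.2, -19.1], [20.4, -18.5]]
```

>>> drive_tool(offset=[[0,0,0.6],[0,0,0.6],[0,0,0.3],[0,0,0.15],[0,0,0.1],[0,0,0.12],[0,0,0],[0,0,0],[0,0,0],[0,0,0]], turn=[[0,0,0],[0,0,0],[0,0,0],[0,0,0],[0,0,0],[0,0,0],[0,0,0],[0,0,0],[0,0,0],[0,0,0]], hand=[0,0,0,0,0,0,0,0,0,0])

```text
time_s: 50.35
position: [0.5638, 0.0677, 0.0174]
tool_rot: [[-0.98, -0.201, 0.0], [-0.201, 0.98, -0.0], [-0.0, -0.0, -1.0]]
ft_force: [0.1, 0.3, 1.4]
grip_width: 0.0079
gripper_force: 39.2
```

>>> drive_tool(offset=[[0,0,0],[0,0,0],[0,0,0],[0,0,-0.3],[0,0,-0.8],[0,0,-0.9],[0,0,-0.9],[0.6,0,0],[0.6,0,0],[0,0,0]], turn=[[0,0,0],[0,0,0],[0,0,0],[0,0,0],[0,0,0],[0,0,0],[0,0,0],[0,0,0],[0,0,0],[0,0,0]], hand=[0.25,0.25,0.25,0.25,0.3,0.3,0.3,0.3,0.3,0.3])

```text
time_s: 51.6
position: [0.5159, 0.058, 0.1343]
tool_rot: [[-0.98, -0.201, 0.001], [-0.201, 0.98, -0.0], [-0.001, -0.0, -1.0]]
ft_force: [0.2, -0.0, 0.1]
grip_width: 0.0259
gripper_force: 0.0
```

```bash
python3 - <<'E'
from h import *
need(.56,.065,.1,101.6)
c,im=look('wrist','w11');s=get_image('scene')
for p in((.5555,.1247),(.5679,.0663)):
    q=proj(c,(*p,.0426));print(q);board(c,im,q,.0426,.049)
C=camera_info('scene');q=proj(C,(.47,-.234,.005));board(C,s,q,.005,.012)
q=proj(c,(.5617,.0955,.042)).astype(int);a=im[max(q[1]-75,0):q[1]+75,q[0]-110:q[0]+110]
cv2.imwrite('pics/w11b.png',np.hstack([cv2.resize(a,(480,327),interpolation=cv2.INTER_CUBIC),cv2.resize(s[140:300,270:410],(286,327))]))
E
```

```text
at [0.5159 0.058  0.1343] yaw 101.58 tilt [-0.001 -0.    -1.   ] grip 0.0259 F [ 0.2 -0.   0.1] t 51.6 q6 -108.2 q1 -6.7
units now [-1.11 -0.05  0.86] turn z -0.0
units after turn [-1.12 -0.05  0.86]
[396.59491592 301.60193915]
rect [398.5 301. ] centre [0.5553 0.1261 0.0426] sides [np.float64(0.0358), np.float64(0.049)] long ang 15.8 button px [401.8 299.9] 230 at [0.5508 0.1261 0.049 ]
[316.79614585 302.16257408]
rect [317.3 302. ] centre [0.5683 0.0667 0.0426] sides [np.float64(0.0501), np.float64(0.0353)] long ang 8.699999999999989 button px [319.9 300.6] 219 at [0.5633 0.0678 0.049 ]
rect [310.4 253.6] centre [0.5627 0.0635 0.005 ] sides [np.float64(0.1008), np.float64(0.0695)] long ang 102.2 button px [306.8 253.4] 150 at [0.569  0.0716 0.012 ]
```

View pics/w11b.png

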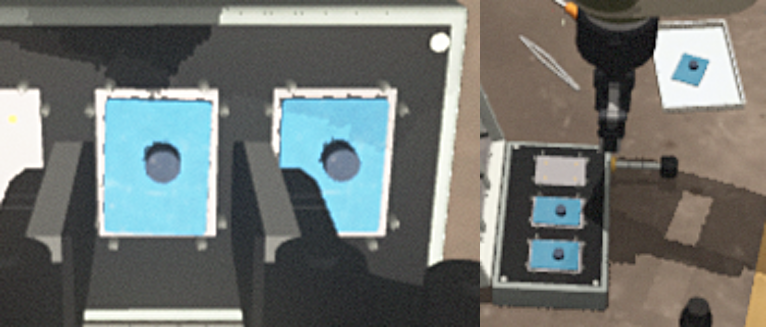

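Both fresh boards sit inside their pins with buttons up, the done board is in the tray, and the rod is still out. Next I'll shut the lid.

>>> drive_tool(offset=[[0,0,-0.75],[0,0,-0.75],[0,0,-0.75],[0,0,-0.75],[0,0,0],[0,0,0],[0,0,0],[0,0,0],[0,0,0],[0,0,0]], turn=[[0,0,1],[0,0,1],[0,0,1],[0,0,1],[0,0,1],[0,0,1],[0,0,1],[0,0,1],[0,0,1],[0,0,1]], hand=[0.3,0.3,0.3,0.3,0.3,0.3,0.3,0.3,0.3,0.3])

```text
time_s: 52.95
position: [0.5175, 0.0582, 0.2534]
tool_rot: [[-0.661, 0.75, 0.0], [0.75, 0.661, 0.0], [-0.0, 0.0, -1.0]]
ft_force: [0.1, 1.4, -0.5]
grip_width: 0.0254
gripper_force: 0.0
```

>>> drive_tool(offset=[[0,0,0],[0,0,0],[0,0,0],[0,0,0],[0,0,0],[0,0.86,0],[0,0.86,0],[0,0.86,0],[0,0.86,0],[0,0.84,0]], turn=[[0,0,1],[0,0,1],[0,0,1],[0,0,1],[0,0,1],[0,0,0],[0,0,0],[0,0,0],[0,0,0],[0,0,0]], hand=[0.3,0.3,0.3,0.3,0.3,0.3,0.3,0.3,0.3,0.3])

```text
time_s: 54.2
position: [0.686, 0.093, 0.253]
tool_rot: [[-0.201, 0.98, 0.0], [0.98, 0.201, 0.0], [-0.0, 0.0, -1.0]]
ft_force: [-0.2, -0.6, -0.5]
grip_width: 0.0257
gripper_force: 0.0
```

```bash
python3 - <<'E'
from h import *
need(.685,.0897,.1567,11.6)
import numpy as np
t=np.radians(70.2+np.linspace(0,106.2,21));x=160.3*np.cos(t);z=160.3*np.sin(t)
print(np.round(np.diff(x)/40,2).tolist());print(np.round(-np.diff(z)/40,2).tolist())
E
```

```text
at [0.686 0.093 0.253] yaw 11.6 tilt [-0.  0. -1.] grip 0.0257 F [-0.2 -0.6 -0.5] t 54.2 q6 -13.7 q1 -2.1
units now [-0.07 -0.04  2.41] turn z 0.0
units after turn [-0.07 -0.04  2.41]
[-0.35, -0.36, -0.37, -0.37, -0.37, -0.37, -0.36, -0.35, -0.34, -0.32, -0.3, -0.28, -0.26, -0.23, -0.2, -0.17, -0.14, -0.11, -0.07, -0.04]
[-0.11, -0.08, -0.04, -0.01, 0.03, 0.06, 0.09, 0.13, 0.16, 0.19, 0.22, 0.24, 0.27, 0.29, 0.31, 0.33, 0.34, 0.36, 0.36, 0.37]
```

>>> drive_tool(offset=[[-0.05,-0.04,0.7],[0,0,0.7],[0,0,0.6],[0,0,0.38],[0,0,0],[0,0,0],[0,0,0],[0,0,0],[0,0,0],[0,0,0]], turn=[[0,0,0],[0,0,0],[0,0,0],[0,0,0],[0,0,0],[0,0,0],[0,0,0],[0,0,0],[0,0,0],[0,0,0]], hand=[0.3,0.3,0.3,0.3,0.3,0,0,0,0,0], newtons=25)

```text
time_s: 55.45
position: [0.6828, 0.0901, 0.1591]
tool_rot: [[-0.201, 0.98, -0.0], [0.98, 0.201, -0.0], [-0.0, -0.0, -1.0]]
ft_force: [-5.8, -1.2, 1.1]
grip_width: 0.0084
gripper_force: 25.0
```

>>> drive_tool(offset=[[0,-0.35,-0.11],[0,-0.36,-0.08],[0,-0.37,-0.04],[0,-0.37,-0.01],[0,-0.37,0.03],[0,-0.37,0.06],[0,-0.36,0.09],[0,-0.35,0.13],[0,-0.34,0.16],[0,-0.32,0.19]], turn=[[0,0,0],[0,0,0],[0,0,0],[0,0,0],[0,0,0],[0,0,0],[0,0,0],[0,0,0],[0,0,0],[0,0,0]], hand=[0,0,0,0,0,0,0,0,0,0])

```text
time_s: 56.7
position: [0.545, 0.0616, 0.143]
tool_rot: [[-0.201, 0.98, 0.006], [0.98, 0.201, -0.0], [-0.001, 0.006, -1.0]]
ft_force: [0.1, -0.3, 3.8]
grip_width: 0.0083
gripper_force: 25.9
```

>>> drive_tool(offset=[[0,-0.3,0.22],[0,-0.28,0.24],[0,-0.26,0.27],[0,-0.23,0.29],[0,-0.2,0.31],[0,-0.17,0.33],[0,-0.14,0.34],[0,-0.11,0.36],[0,-0.07,0.36],[0,0,0]], turn=[[0,0,0],[0,0,0],[0,0,0],[0,0,0],[0,0,0],[0,0,0],[0,0,0],[0,0,0],[0,0,0],[0,0,0]], hand=[0,0,0,0,0,0,0,0,0,0])

```text
time_s: 57.95
position: [0.4754, 0.0472, 0.0326]
tool_rot: [[-0.201, 0.98, 0.001], [0.98, 0.201, -0.0], [-0.001, 0.001, -1.0]]
ft_force: [0.2, -1.5, -3.1]
grip_width: 0.0087
gripper_force: 26.9
```

>>> drive_tool(offset=[[0,-0.03,0.15],[0,-0.01,0.13],[0,0,0.08],[0,0,0.05],[0,0,0.03],[0,0,0],[0,0,0],[0,0,0],[0,0,0],[0,0,0]], turn=[[0,0,0],[0,0,0],[0,0,0],[0,0,0],[0,0,0],[0,0,0],[0,0,0],[0,0,0],[0,0,0],[0,0,0]], hand=[0,0,0,0,0,0,0,0,0,0])

```text
time_s: 59.2
position: [0.4735, 0.0469, 0.0152]
tool_rot: [[-0.201, 0.98, 0.001], [0.98, 0.201, -0.0], [-0.001, 0.001, -1.0]]
ft_force: [0.3, -4.0, 4.9]
grip_width: 0.0088
gripper_force: 28.0
```

>>> drive_tool(offset=[[0,0,0.04],[0,0,0.04],[0,0,0.03],[0,0,0],[0,0,0],[0,0,0],[0,0,0],[0,0,0],[0,0,0],[0,0,0]], turn=[[0,0,0],[0,0,0],[0,0,0],[0,0,0],[0,0,0],[0,0,0],[0,0,0],[0,0,0],[0,0,0],[0,0,0]], hand=[0,0,0,0,0,0,0,0,0,0])

```text
time_s: 60.45
position: [0.4736, 0.0469, 0.0134]
tool_rot: [[-0.202, 0.979, 0.003], [0.979, 0.202, -0.001], [-0.002, 0.003, -1.0]]
ft_force: [-9.7, -3.3, 40.7]
grip_width: 0.0087
gripper_force: 32.2
```

>>> drive_tool(offset=[[0,0,-0.05],[0,0,0],[0,0,0],[0,0,-0.5],[0,0,-0.9],[0,0,-0.9],[0,0,-0.6],[-0.7,-0.23,0],[-0.7,-0.23,0],[-0.7,-0.23,0]], turn=[[0,0,0],[0,0,0],[0,0,0],[0,0,0],[0,0,0],[0,0,0],[0,0,0],[0,0,0],[0,0,0],[0,0,0]], hand=[0,0.3,0.3,0.3,0.3,0.3,0.3,0.3,0.4,0.5])

```text
time_s: 61.7
position: [0.4625, -0.0412, 0.1279]
tool_rot: [[-0.201, 0.98, -0.001], [0.98, 0.201, 0.001], [0.001, -0.001, -1.0]]
ft_force: [0.9, 0.6, -0.4]
grip_width: 0.0432
gripper_force: 0.0
```

>>> drive_tool(offset=[[0,0,0],[0,0,0],[0,0,0],[0,0,0],[0,0,0],[0,0,0],[0,0,0],[0,0,0],[0,0,0],[0,0,0]], turn=[[0,0,-1],[0,0,-1],[0,0,-1],[0,0,-1],[0,0,-1],[0,0,-1],[0,0,-1],[0,0,-1],[0,0,-1],[0,0,-1]], hand=[0.5,0.5,0.5,0.5,0.5,0.5,0.5,0.5,0.5,0.5])

```text
time_s: 62.95
position: [0.4626, -0.0404, 0.1278]
tool_rot: [[-0.95, 0.312, -0.002], [0.312, 0.95, 0.001], [0.002, 0.0, -1.0]]
ft_force: [-0.0, -0.2, -0.2]
grip_width: 0.0424
gripper_force: 0.0
```

>>> drive_tool(offset=[[0,0,0],[0,0,0],[0,0,0],[0,0,0],[0,0,0],[0,0,0],[0,0,0],[0,0,0],[0,0,0],[0,0,0]], turn=[[0,0,-1],[0,0,-1],[0,0,-1],[0,0,-1],[0,0,-1],[0,0,0],[0,0,0],[0,0,0],[0,0,0],[0,0,0]], hand=[0.5,0.5,0.5,0.5,0.5,0.5,0.5,0.5,0.5,0.5])

```text
time_s: 64.2
position: [0.463, -0.0407, 0.1284]
tool_rot: [[-0.98, -0.201, -0.0], [-0.201, 0.98, 0.0], [0.0, 0.0, -1.0]]
ft_force: [-0.2, 1.3, -0.7]
grip_width: 0.0427
gripper_force: 0.0
```

```bash
python3 - <<'E'
from h import *
need(.4640,-.0405,-.007,101.6)
c,im=look('wrist','w12');g=cv2.cvtColor(im,cv2.COLOR_BGR2GRAY);q=proj(c,(.4645,-.0405,.028));print('knob pred',q)
m=(g<45).astype(np.uint8);n,l,st,ce=cv2.connectedComponentsWithStats(m)
for j in range(1,n):
    if st[j,4]>150 and np.linalg.norm(ce[j]-q)<120: print(ce[j].round(1),st[j],onz(c,ce[j],.028).round(4))
# lid compare with first scene image (lid shut): difference over the lid patch
a=cv2.imread('pics/scene0.png');b=get_image('scene');A=a[195:300,268:340];B=b[195:300,268:340]
print('shift vs start',cv2.phaseCorrelate(cv2.cvtColor(A,6).astype(np.float32),cv2.cvtColor(B,6).astype(np.float32)),np.abs(A.astype(int)-B).mean())
a=cv2.imread('pics/side0.png');b=get_image('side');A=a[230:310,280:375];B=b[230:310,280:375]
print('side shift',cv2.phaseCorrelate(cv2.cvtColor(A,6).astype(np.float32),cv2.cvtColor(B,6).astype(np.float32)),np.abs(A.astype(int)-B).mean())
E
```

```text
at [ 0.463  -0.0407  0.1284] yaw 101.58 tilt [ 0.  0. -1.] grip 0.0427 F [-0.2  1.3 -0.7] t 64.2 q6 -121.2 q1 -19.7
units now [-0.03 -0.    3.39] turn z -0.0
units after turn [-0.03 -0.    3.39]
knob pred [319.71409448 233.2135687 ]
[361.5 149.4] [353 134  20  38 163] [ 0.4001 -0.0242  0.028 ]
[313.9 213.2] [ 266  168   93   84 3005] [ 0.4507 -0.0476  0.028 ]
[413.6 252.1] [369 246  96  19 644] [0.4647 0.0308 0.028 ]
shift vs start ((-0.0624100674184902, -0.027338314971729005), 0.9885210625428722) 8.105555555555556
side shift ((0.080538900706145, -0.05395278471232956), 0.7214627519249917) 9.13609649122807
```

The lid matches the shut view to under 0.1 px, so it is shut. Next I'll push the rod 15 mm to the middle click.

>>> drive_tool(offset=[[0,0,0.9],[0,0,0.9],[0,0,0.9],[0,0,0.6],[0,0,0.09],[0,0,0],[0,0,0],[0,0,0],[0,0,0],[0,0,0]], turn=[[0,0,0],[0,0,0],[0,0,0],[0,0,0],[0,0,0],[0,0,0],[0,0,0],[0,0,0],[0,0,0],[0,0,0]], hand=[0.5,0.5,0.5,0.5,0.5,0.5,0.1,0.1,0.1,0.1], newtons=40)

```text
time_s: 65.6
position: [0.4636, -0.0409, -0.0063]
tool_rot: [[-0.98, -0.201, 0.002], [-0.201, 0.98, -0.001], [-0.002, -0.001, -1.0]]
ft_force: [0.6, 0.2, 7.1]
grip_width: 0.0219
gripper_force: 39.1
```

>>> drive_tool(offset=[[-0.05,0,0],[-0.08,0,0],[-0.08,0,0],[-0.08,0,0],[-0.08,0,0],[0,0,0],[0,0,0],[0,0,0],[0,0,0],[0,0,0]], turn=[[0,0,0],[0,0,0],[0,0,0],[0,0,0],[0,0,0],[0,0,0],[0,0,0],[0,0,0],[0,0,0],[0,0,0]], hand=[0.1,0.1,0.1,0.1,0.1,0.1,0.1,0.1,0.1,0.1])

```text
time_s: 66.85
position: [0.4782, -0.0378, -0.0062]
tool_rot: [[-0.98, -0.201, 0.002], [-0.201, 0.98, -0.001], [-0.002, -0.001, -1.0]]
ft_force: [-0.1, 0.7, 5.5]
grip_width: 0.0222
gripper_force: 39.1
```

>>> drive_tool(offset=[[0,0,0],[0,0,0],[0,0,-0.6],[0,0,-0.9],[0,0,-0.9],[0,0,-0.9],[0.6,-0.8,0],[0.6,-0.8,0],[0.6,-0.8,0],[0,0,0]], turn=[[0,0,0],[0,0,0],[0,0,0],[0,0,0],[0,0,0],[0,0,0],[0,0,0],[0,0,0],[0,0,0],[0,0,0]], hand=[0.5,0.5,0.5,0.5,0.5,0.5,0.5,0.5,0.5,0.5])

```text
time_s: 68.1
position: [0.4255, -0.1479, 0.1248]
tool_rot: [[-0.98, -0.198, -0.0], [-0.198, 0.98, -0.0], [0.0, -0.0, -1.0]]
ft_force: [-0.2, 0.7, 0.0]
grip_width: 0.0425
gripper_force: 0.0
```

```bash
python3 - <<'E'
from h import *
need(.4,-.1,.1,101.6)
s=get_image('scene');i=get_image('side')
print('middle pred',proj('scene',(.4800,-.0376,.028)),'out',proj('scene',(.4653,-.0406,.028)))
a=cv2.resize(s[130:310,270:410],(420,540));b=cv2.resize(i[220:420,240:380],(378,540));cv2.imwrite('pics/end.png',np.hstack([a,b]))
E
```

```text
at [ 0.4255 -0.1479  0.1248] yaw 101.4 tilt [ 0. -0. -1.] grip 0.0425 F [-0.2  0.7  0. ] t 68.1 q6 -135.7 q1 -34.3
units now [0.39 1.3  0.62] turn z -0.03
units after turn [0.38 1.3  0.62]
middle pred [355.72781737 221.31583741] out [362.18375733 221.60320384]
```

View pics/end.png

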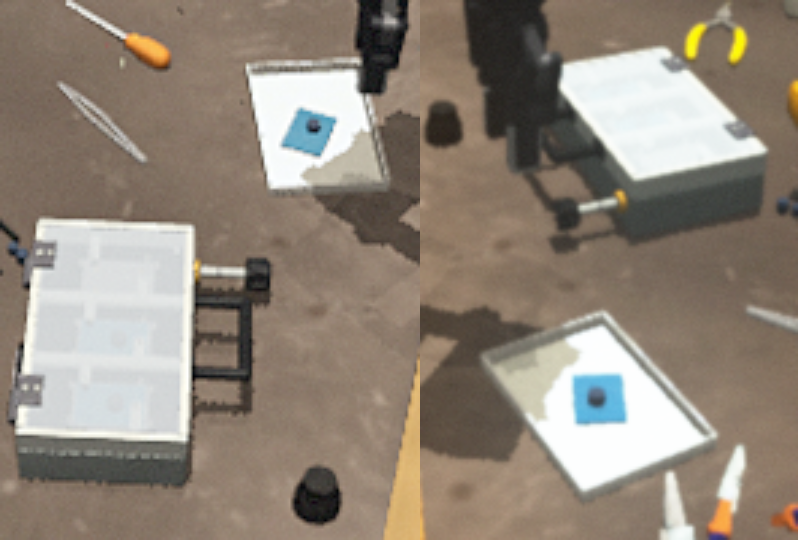

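The lid is shut, the knob is at scene (355.7,221.3), exactly the middle-click prediction, and the done board is in the tray. I'm handing the job in.

```bash
python3 -c "
from rig import env
print(env.close_job())"
```

```text
the job is handed in; nothing more can be done
None
```

I handed the job in at about 68 s: the finished board is in the tray, both fresh boards are seated button up, the lid is fully shut, and the rod is at its middle click. No verdict came back.

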